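# Set up the frame fixture and hold the bottom-bracket weldment over it

### The arm

A 6-joint arm with a two-finger parallel gripper is mounted at the origin on the work surface. World frame = base frame: x ahead of the robot, y to its left, z up, the work surface at z = 0. Lengths are in m, angles in degrees, forces in N, time in s.
With the tool pointing down it reaches from about 0.375 to 0.9 m from the base axis. Payload 3.1 kg.
Tool frame: the origin (TCP) lies at the very end of the fingers, on their centre line; the grasp point (between the pads) lies 19 mm behind it (bot.grip_point_offset is the distance from the TCP to the grasp point, in m); z points along the fingers, x is the direction in which the jaws open and shut, and the axes are right-handed (so a half turn about z gives the same grasp; the last joint's range is limited). The gripper opens to 87 mm and grips with 3 to 60 N. Pads are 19 mm wide; open, the fingers measure 117 mm over their backs; the gripper's body (75 mm by 190 mm) begins 51 mm behind the grasp point.
Start: joints at [55.262, 30.224, 82.088, -0, 67.689, -10.227], TCP at [0.259, 0.569, 0.223] pointing down, gripper open.
Joint ranges: [-176.69, 176.69], [-43.24, 126.21], [12.49, 139.97], [-82, 262], [0, 151.66], [-163.58, 163.58]. Speed limits (degrees/s): [159.86, 159.86, 180, 180, 180, 180].

### API

Orientations are given as a 3x3 rotation matrix whose columns are the frame's x, y, z axes.
In Python, from rig import bot, capture, recognise, place_of gives the robot as it stands.
- The arm moves only by the tool send_rows, never from a script. Its argument "motion" is a list of rows, each a list of 2 entries, a list of its own where there are three numbers: the shift along the tool's x, y, z in mm, then the turn about the tool's z in rad. A call has exactly 5 rows; each row shifts and turns the pose as measured when the row begins, along the tool's axes as they then stand; what a row does not reach is not made up. A row lasts 1/12 s, in which the tool goes at most 41.7 mm and 7.16 degrees, less where a joint would pass 70% of its speed; a pose out of reach is approached as far as the arm can. A call with a gripper value outside its range is refused whole. "gripper" is the closure, from 0 (fully open) to 1 (shut), set as the call begins (left out, the last holds). The fingers move at their own pace and stop on an object; the grip force is fixed at half the most. Time passes only in rows, so rows that do not move let the fingers close, or fill a call up. It gives the time, the measured TCP pose, the force and the opening at its end, in the units of the state.
- bot.read_state(): the state, without advancing time (a new reading comes with each control period).
- capture(name): name is "scene" or "top" or "wrist"; returns a dict with "image" (384x512x3 uint8, blue, green, red), "fx", "fy", "cx", "cy" (pixels), "dist_coeffs" ([k1, k2, p1, p2, k3] as OpenCV has them; the pictures are not rectified), "rvec" (rotation vector, rad) and "tvec" (3), from world to camera coordinates, as OpenCV has them. Camera axes: x right, y down, z forward; pixel columns grow to the right and rows downward; lengths in m; the calibration is good to about 2 mm. A picture is of the moment at which its call begins. There is no depth.
- bot.hand_in(): hands the job in, once; it reports no verdict.
Trained networks look in the newest picture that a camera, given by its name, has taken for a name from the list of things; names that differ only in an ending like _2 or _b are one class to them, and where a whole thing is asked for, a point or a joint stands for the part that bears it (a point fixed in the world has none). Each returns a list of dicts, best first, with "p" (0 to 1); they miss things now and then, are a little off and sometimes report something else, mostly with a low value. They report only what shows in the picture. A call takes as long as a camera call. They do not tell look-alikes from the thing itself.
- recognise(camera, target): "xy" ([column, row] in pixels, amid what is visible of it).
- place_of(camera, target): "xy" ([column, row] in pixels: a listed point, or the origin of a listed thing).
The state is a dict: "time_s": time; "joint_positions": joint angles; "qvel": joint speeds; "tau": joint torques, N m; "position": TCP position; "tcp_rot": TCP orientation; "force": force on the tool from outside, world axes, zero at the start; "moment": the same for the moment, N m; "opening": opening from 0.0 (shut) to 1.0 (fully open).
Only numpy, scipy, OpenCV 4.12 (cv2) and the standard library are available. Lean on these libraries where they do the work, as an engineer would, in place of code of your own. Each camera call takes 0.05 s, during which the arm holds its last target.

### The job

Set up the fixture plate for this frame, datum bore first: take the shell plug from the wooden rack and seat it in bore 1 of the plate, then seat the V-rest in bore 4 with its groove in line with the row of bores. Then pick up the seat-tube weldment by its balance point, keeping it level, and hold it level over the fixture, lined up ready to lower, with the shell straight above the plug and about 25 mm clear of it and the tube above the V-rest, so that I can check the line before it goes down. Finish while still holding it there, resting on nothing, and leave the other things where they are.

Things in the scene. Friction and masses are not known exactly. Their poses are not given: they have to be found in the camera images.
- fixture: Steel fixture plate, 310 x 90 x 30 mm, fixed on the table. Origin: centre of its underside; x along its row of five 18 mm through bores, 1 to 5 towards +x at x = -80, -30, 20, 70, 120 mm; z up. Bore numbers are punched beside them as 1 to 5 dots on the -y edge. Two bolt heads (18 mm wide, 9 mm high) stand at the bore 1 end, at x = -137, y = +-26 mm.
- hole1 (a point): Bore 1 of the fixture plate (one punch mark, nearest the two bolt heads): centre of its mouth, level with the plate's top face, 30 mm above the table. Axes as fixture.
- hole4 (a point): Bore 4 of the fixture plate (four punch marks, 150 mm from bore 1): centre of its mouth, level with the plate's top face, 30 mm above the table. Axes as fixture.
- rack: Wooden tooling rack, 240 x 70 x 30 mm high, fixed on the table, with three 19 mm holes in a row along its x, 78 mm apart. Origin: centre of its underside. Plug, V-rest and cone stand in it by their shanks, in any order, their seats on its top face 30 mm above the table.
- plug_grip (a point): Shell plug, round steel locator, 0.4 kg: a collar 44 mm across and 12 mm high, on it a 30 mm round spigot 46 mm high with bevelled top; below the collar a 16 mm shank 25 mm long with tapered nose. The point is the middle of the spigot, 35 mm above the collar's underside (the seat) and 23 mm below the top. z up. Starts in a rack hole.
- vrest_grip (a point): V-rest, steel block with a 90 degree V groove 14 mm deep in its top, 0.3 kg: 26 mm along the groove (x), 40 mm across (y), 40 mm high; below it a 16 mm shank 25 mm long with tapered nose. The point is on its axis, 28 mm above the block's underside (the seat), 12 mm below its top. z up. Starts in a rack hole, groove within 30 degrees of the rack's length.
- balance (a point): Balance point (centre of mass) of the weldment, 0.36 to 0.56 kg: a straight tube 31.8 mm across welded to an upright shell (42 mm outside, 34 mm bore, 73 mm high). It lies on the tube's axis, 60 mm from the shell's axis; x along the tube away from the shell, z up. At the start the shell stands on the table and the tube lies level on the saddle block, its axis 36.5 mm up.
- shell_mid (a point): Centre of the weldment's shell (on its axis, 36.5 mm above its lower end face). Axes as balance.
- tube_rest (a point): Point on the axis of the weldment's tube, 150 mm from the shell's axis (90 mm beyond the balance point), that belongs above the V-rest in bore 4; the tube's open end is 130 mm further on. Axes as balance.
- stand: Wooden saddle block under the tube, 50 mm along the tube, 70 mm wide, 30 mm high, fixed on the table, centred 130 mm beyond the balance point; nothing is below the tube between block and shell. Origin: on the table under the weldment's balance point as it starts; x along the tube.
- cone_mid (a point): Bystander: spare cone locator, a steel cone on a 34 mm collar, 34 mm high over the rack, standing in the remaining rack hole. Stays where it is. The point is on its axis, 12 mm above the rack's top.
- gauge: Bystander: black digital angle gauge, a block 52 x 26 x 52 mm high with a blank grey display, on the table. Origin: centre of its underside. Stays where it is.
- offcut: Bystander: offcut of steel tube 31.8 mm across, 55 mm high, standing on the table. Origin: centre of its underside. Stays where it is.
There are look-alikes about, which are no part of the job. Leave any orange or red look-alike of the part that bears vrest_grip alone. Leave any green look-alike of the part that bears plug_grip alone.

How it is judged (in metres and radians):
On the way, in this order (a step that is already met when the one before it is completed fails the run):
1. the shell plug is seated in bore 1 and let go (horizontal distance between plug_grip and hole1 below 0.004 m and z of plug_grip in the frame of hole1 below 0.0375 m and angle between plug_grip's own z axis and vertical below 0.06 rad and contact force between plug and the fingers below 0.1 N), for 0.2 s.
2. the V-rest is seated in bore 4, its groove in line with the row, and let go (horizontal distance between plug_grip and hole1 below 0.004 m and z of plug_grip in the frame of hole1 below 0.0375 m and horizontal distance between vrest_grip and hole4 below 0.004 m and z of vrest_grip in the frame of hole4 below 0.0305 m and angle between vrest_grip's own z axis and vertical below 0.06 rad and angle between the x axis of vrest_grip and the x axis of fixture, either way round below 0.14 rad and contact force between vrest and the fingers below 0.1 N), for 0.2 s.
3. the weldment is lifted level, gripped at its balance point (height (world z) of balance above 0.07 m and angle between balance's own z axis and vertical below 0.12 rad and contact force between weldment and the fingers above 1 N and distance between the grasp point and balance below 0.03 m), for 0.2 s.
At the end, for the whole second after the job is handed in: Plug home in bore 1 and V-rest in bore 4 (4 mm, 2.5 mm high, groove 8 degrees). Weldment still and held only by the fingers within 30 mm of its balance point, level to 4 degrees, shell within 9 mm of bore 1 and 10 to 45 mm above the plug, tube within 12 mm of straight above bore 4 (horizontal distance between plug_grip and hole1 below 0.004 m and z of plug_grip in the frame of hole1 below 0.0375 m and angle between each of plug_grip, vrest_grip's own z axis and vertical below 0.06 rad and horizontal distance between vrest_grip and hole4 below 0.004 m and z of vrest_grip in the frame of hole4 below 0.0305 m and angle between the x axis of vrest_grip and the x axis of fixture, either way round below 0.14 rad and horizontal distance between shell_mid and hole1 below 0.009 m and z of shell_mid in the frame of hole1 between 0.1045 and 0.1395 m and horizontal distance between tube_rest and hole4 below 0.012 m and angle between balance's own z axis and vertical below 0.07 rad and distance between the grasp point and balance below 0.03 m and contact force between weldment and the fingers above 1 N and contact force between weldment and plug below 0.1 N and contact force between weldment and vrest below 0.1 N and linear speed of weldment below 0.02 m/s); the arm keeps its last pose, push and grip.
It fails at once if the weldment tips more than 15 degrees (angle between balance's own z axis and vertical above 0.26 rad).
It fails at once if the spare cone is moved more than 15 mm (distance of cone_mid from where it was at the start of the episode above 0.015 m).
It fails at once if the angle gauge is moved more than 15 mm (distance of gauge from where it was at the start of the episode above 0.015 m).
It fails at once if the tube offcut is moved more than 15 mm (distance of offcut from where it was at the start of the episode above 0.015 m).
It also fails if it takes over 72 s, if anything falls off the work surface, if the arm or the gripper's body presses on something with over 40 N, if the wrist force passes 120 N, or if a joint passes its speed limit or range.

## Working session

There is one attempt and no reset: what is moved stays moved. The work goes in short steps, Python scripts to look and compute and a tool call to move; the robot and the scene stay as the last step left them, time stands still between calls to the robot, and variables do not carry over. Pictures are saved under pics/ and viewed, and the job is handed in when it is done.

Besides the shell and the picture viewer there is one more tool, called in YAML: its name, and indented under it one key for each argument. send_rows: Moves the arm, as the interface text tells. Its arguments: {"type":"object","properties":{"motion":{"type":"array","items":{"type":"array"}},"gripper":{"type":"number"}},"required":["motion"]}

```bash
ls; mkdir -p pics; python3 - <<'E'
from rig import bot, capture, recognise, place_of
import cv2
for n in ["scene","top","wrist"]:
    c=capture(n); cv2.imwrite(f"pics/{n}0.png",c["image"]); print(n,c["fx"],c["cx"],c["cy"],c["dist_coeffs"],c["rvec"],c["tvec"])
    for t in ["fixture","hole1","hole4","rack","plug_grip","vrest_grip","balance","shell_mid","tube_rest","stand","cone_mid","gauge","offcut"]:
        print(t,[(round(d["p"],2),[round(float(v)) for v in d["xy"]]) for d in place_of(n,t)][:4])
s=bot.read_state();print(s["time_s"],s["position"],s["tcp_rot"],s["force"])
E
```

```text
pics
scene 370.59553222875945 253.8462076457319 191.4123674098593 [0.00931642 0.         0.         0.         0.        ] [ 1.64036697  1.6623642  -0.86707605] [-0.0189875  -0.26559655  1.34653701]
fixture [(0.87, [258, 210])]
hole1 [(0.94, [254, 177]), (0.84, [260, 216])]
hole4 [(0.94, [254, 177]), (0.84, [260, 216])]
rack [(0.79, [362, 202])]
plug_grip [(0.93, [404, 179]), (0.72, [356, 165]), (0.52, [375, 204]), (0.5, [353, 146])]
vrest_grip [(0.92, [418, 215]), (0.85, [376, 203]), (0.83, [381, 240])]
balance [(0.64, [128, 186])]
shell_mid [(0.64, [131, 174])]
tube_rest [(0.92, [131, 208])]
stand []
cone_mid [(0.62, [364, 194])]
gauge [(0.87, [318, 294])]
offcut [(0.69, [156, 286]), (0.62, [126, 185])]
top 452.8536120008232 257.5891638491679 185.39431798856884 [-0.15107877  0.          0.          0.          0.        ] [ 2.14493058 -2.12747879  0.18353961] [0.01958944 0.55549281 1.35481069]
fixture [(0.68, [251, 196])]
hole1 [(0.62, [254, 226]), (0.6, [252, 177])]
hole4 [(0.62, [254, 226]), (0.6, [252, 177])]
rack [(0.61, [174, 203])]
plug_grip [(0.7, [166, 259]), (0.61, [138, 2
[... 269 characters left out ...]
67, [255, 228]), (0.49, [169, 202])]
gauge [(0.75, [219, 114]), (0.17, [359, 211])]
offcut [(0.7, [310, 122]), (0.7, [172, 174])]
wrist 328.86970846961486 257.0895548293535 187.3736471352783 [-0.01837857  0.          0.          0.          0.        ] [-2.41546013 -1.55205696 -0.24319195] [-0.62527626 -0.03579558  0.3912802 ]
fixture []
hole1 []
hole4 []
rack []
plug_grip []
vrest_grip []
balance []
shell_mid []
tube_rest []
stand []
cone_mid []
gauge []
offcut []
2.1 [0.25924977 0.56866159 0.22254998] [[ 4.14858562e-01  9.09885912e-01 -6.46858750e-06]
 [ 9.09885912e-01 -4.14858562e-01 -2.61760741e-05]
 [-2.65007900e-05  4.97369184e-06 -1.00000000e+00]] [-0.4193919   0.33386581 -1.13850849]
```

View pictures.

```bash
python3 - <<'E'
import cv2
a=cv2.imread("pics/scene0.png");cv2.imwrite("pics/s0z.png",cv2.resize(a[110:330,80:460],(800,463),interpolation=cv2.INTER_CUBIC))
a=cv2.imread("pics/top0.png");cv2.imwrite("pics/t0z.png",cv2.resize(a[90:300,110:400],(800,579),interpolation=cv2.INTER_CUBIC))
E
```

```text
(no output)
```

View pics/s0z.png

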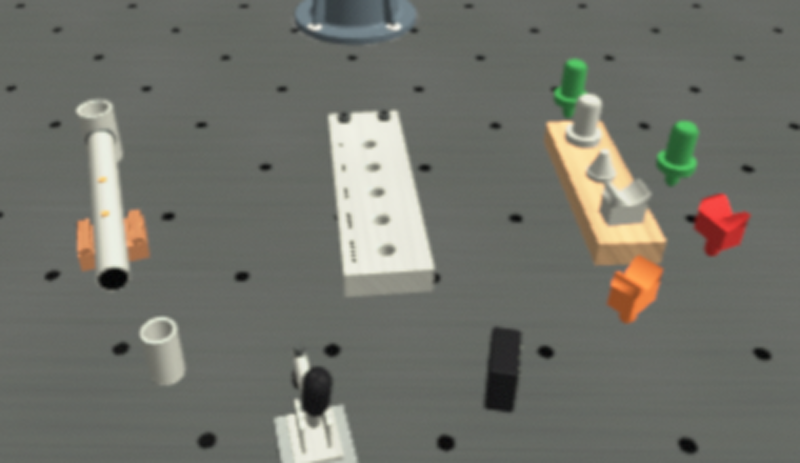

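View pics/t0z.png

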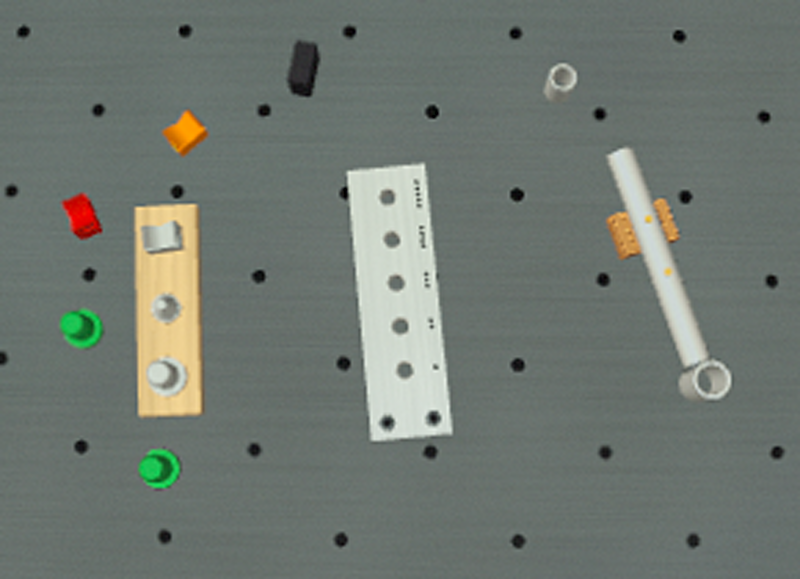

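View pics/wrist0.png

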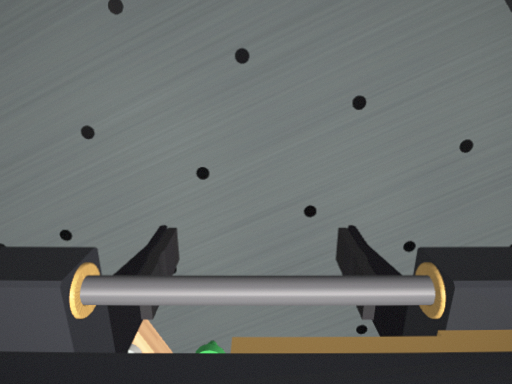

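```bash
cat > h.py <<'E'
import numpy as np, cv2, json, pickle
def save(c,f): pickle.dump(c,open(f,'wb'))
def ray(c,uv):
    K=np.array([[c["fx"],0,c["cx"]],[0,c["fy"],c["cy"]],[0,0,1.]])
    p=cv2.undistortPoints(np.array(uv,float).reshape(-1,1,2),K,np.array(c["dist_coeffs"],float)).reshape(-1,2)
    R=cv2.Rodrigues(np.array(c["rvec"],float))[0];t=np.array(c["tvec"],float).ravel()
    d=(R.T@np.c_[p,np.ones(len(p))].T).T
    return -R.T@t,d
def plane(c,uv,z):
    o,d=ray(c,uv); return o+d*((z-o[2])/d[:,2])[:,None]
def proj(c,P):
    K=np.array([[c["fx"],0,c["cx"]],[0,c["fy"],c["cy"]],[0,0,1.]])
    return cv2.projectPoints(np.array(P,float).reshape(-1,1,3),np.array(c["rvec"],float),np.array(c["tvec"],float),K,np.array(c["dist_coeffs"],float))[0].reshape(-1,2)
E
python3 - <<'E'
from rig import bot, capture
from h import *
for n in ["scene","top"]:
    c=capture(n); save(c,f"{n}.pkl"); cv2.imwrite(f"pics/{n}1.png",c["image"])
t=pickle.load(open("top.pkl","rb"));s=pickle.load(open("scene.pkl","rb"))
print("cam",ray(t,[[250,190]])[0],ray(s,[[250,190]])[0])
k=290/800
def T(u): return [[110+x*k,90+y*k] for x,y in u]
print("bores 5..1",plane(t,T([[388,197],[392,239],[396,283],[400,326],[404,370]]),.03).round(4))
print("corners",plane(t,T([[347,171],[424,163],[452,434],[371,440]]),.03).round(4))
print("rack corners",plane(t,T([[134,206],[197,204],[202,414],[138,416]]),.03).round(4))
print("shelltop",plane(t,T([[711,380]]),.073).round(4),"tube dots",plane(t,T([[648,219],[668,271]]),.0524).round(4),'end',plane(t,T([[620,155]]),.05).round(4))
k2=380/800
def S(u): return [[80+x*k2,110+y*k2] for x,y in u]
print("bores scene 5..1",plane(s,S([[387,250],[383,219],[378,192],[374,167],[370,144]]),.03).round(4))
print("plug top T",plane(t,T([[158,373]]),.088),"S",plane(s,S([[589,101]]),.088))
print("shell top S",plane(s,S([[97,106]]),.073))
E
```

```text
cam [0.32230137 0.0292948  1.42819174] [1.25154051 0.0447672  0.56187742]
bores 5..1 [[0.6348 0.0466 0.03  ]
 [0.5858 0.0415 0.03  ]
 [0.5352 0.0365 0.03  ]
 [0.4863 0.0316 0.03  ]
 [0.4367 0.0266 0.03  ]]
corners [[ 0.665   0.0941  0.03  ]
 [ 0.6752  0.0056  0.03  ]
 [ 0.3657 -0.0274  0.03  ]
 [ 0.3583  0.0627  0.03  ]]
rack corners [[0.6221 0.3391 0.03  ]
 [0.6249 0.266  0.03  ]
 [0.385  0.2522 0.03  ]
 [0.3817 0.3245 0.03  ]]
shelltop [[ 0.4239 -0.3097  0.073 ]] tube dots [[ 0.6073 -0.2479  0.0524]
 [ 0.5479 -0.2692  0.0524]] end [[ 0.6822 -0.2181  0.05  ]]
bores scene 5..1 [[0.6415 0.0519 0.03  ]
 [0.5906 0.0478 0.03  ]
 [0.5418 0.0422 0.03  ]
 [0.4923 0.0372 0.03  ]
 [0.4426 0.0318 0.03  ]]
plug top T [[0.4258385  0.29209849 0.088     ]] S [[0.43571589 0.29419184 0.088     ]]
shell top S [[ 0.42475641 -0.30500336  0.073     ]]
```

View pics/scene1.png

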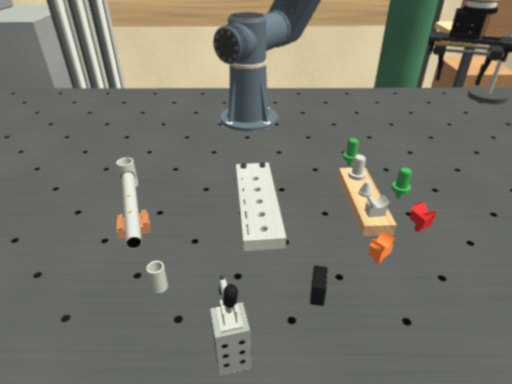

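View pics/top1.png

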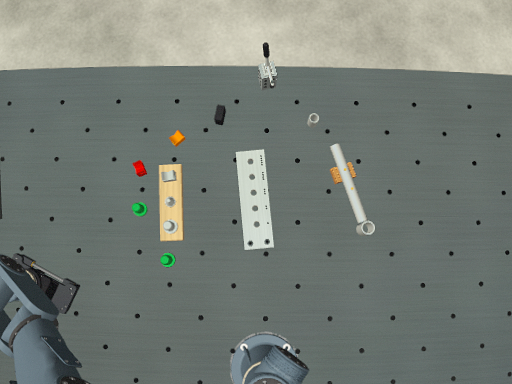

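```bash
cat >> h.py <<'E'
def wcam(c,st):
    R=np.array(st["tcp_rot"]);p=np.array(st["position"])
    Rc=cv2.Rodrigues(np.array(c["rvec"],float))[0];t=np.array(c["tvec"],float).ravel()
    C=-Rc.T@t
    return R.T@(C-p), R.T@Rc.T
E
python3 - <<'E'
from rig import bot, capture
from h import *
c=capture("wrist");st=bot.read_state();save((c,st),"w.pkl")
print(wcam(c,st))
t=pickle.load(open("top.pkl","rb"));s=pickle.load(open("scene.pkl","rb"))
k=290/800
def T(u): return [[110+x*k,90+y*k] for x,y in u]
print("greens",plane(t,T([[82,328],[160,468]]),.02))
print("vrest,cone",plane(t,T([[162,236],[167,307]]),.06))
E
```

```text
(array([ 1.51949628e-04, -8.48242149e-02, -1.61335412e-01]), array([[ 9.99999646e-01, -7.67084712e-04,  3.46923757e-04],
       [ 6.24673042e-04,  9.52325011e-01,  3.05084716e-01],
       [-5.64409992e-04, -3.05084391e-01,  9.52325152e-01]]))
greens [[0.48134714 0.39541865 0.02      ]
 [0.32423294 0.29961099 0.02      ]]
vrest,cone [[0.5815211  0.29905266 0.06      ]
 [0.50140926 0.29022711 0.06      ]]
```

```bash
cat >> h.py <<'E'
def yaw(R): return np.arctan2(R[1][0],R[0][0])
def plan(st,P,psi,step=38,rad=.11):
    """rows to go straight to TCP P (m) with tool-x yaw psi (rad)"""
    p=np.array(st["position"]);R=np.array(st["tcp_rot"]);y=yaw(R)
    d=(np.array(P)-p)*1e3;dy=(psi-y+np.pi/2)%np.pi-np.pi/2
    n=int(max(1,np.ceil(np.linalg.norm(d)/step),np.ceil(abs(dy)/rad)));n=-(-n//5)*5 if n>5 else 5
    out=[]
    for i in range(n):
        a=y+dy*i/n
        M=np.array([[np.cos(a),np.sin(a),0],[np.sin(a),-np.cos(a),0],[0,0,-1]])
        v=M.T@d/n
        out.append([[round(float(q),1) for q in v],round(float(-dy/n),4)])
    for i in range(0,n,5): print(out[i:i+5])
def go(P,deg,step=38):
    from rig import bot
    st=bot.read_state()
    plan(st,P,np.radians(deg),step)
def stat():
    from rig import bot
    st=bot.read_state();R=np.array(st["tcp_rot"])
    print("t",round(st["time_s"],2),"pos",np.round(st["position"],4),"yaw",round(np.degrees(yaw(R)),2),"tilt",np.round(R[:,2],4),"F",np.round(st["force"],2),"M",np.round(st["moment"],2),"op",round(st["opening"],3))
    return st
E
python3 - <<'E'
from h import *
stat();go([.48,.293,.30],93.3)
E
```

```text
t 2.25 pos [0.2592 0.5687 0.2226] yaw 65.49 tilt [-0. -0. -1.] F [-0.73  0.11 -0.28] M [ 0.04 -0.02  0.05] op 1.002
[[[-15.9, 31.5, -7.7], -0.0485], [[-17.4, 30.7, -7.7], -0.0485], [[-18.9, 29.8, -7.7], -0.0485], [[-20.3, 28.9, -7.7], -0.0485], [[-21.7, 27.9, -7.7], -0.0485]]
[[[-23.0, 26.8, -7.7], -0.0485], [[-24.3, 25.6, -7.7], -0.0485], [[-25.5, 24.4, -7.7], -0.0485], [[-26.7, 23.1, -7.7], -0.0485], [[-27.8, 21.8, -7.7], -0.0485]]
```

send_rows:
  motion:
    - [[-16,31.5,-7.7],-0.0485]
    - [[-17.4,30.7,-7.7],-0.0485]
    - [[-18.9,29.8,-7.7],-0.0485]
    - [[-20.3,28.9,-7.7],-0.0485]
    - [[-21.7,27.9,-7.7],-0.0485]
  gripper: 0

```text
time_s: 2.67
position: [0.3681, 0.4322, 0.2596]
tcp_rot: [[0.161, 0.987, -0.004], [0.987, -0.161, 0.001], [0.0, -0.004, -1.0]]
force: [0.8, -0.2, 0.1]
opening: 1.001
```

send_rows:
  motion:
    - [[-23,26.8,-7.7],-0.0485]
    - [[-24.3,25.6,-7.7],-0.0485]
    - [[-25.5,24.4,-7.7],-0.0485]
    - [[-26.7,23.1,-7.7],-0.0485]
    - [[-27.8,21.8,-7.7],-0.0485]

```text
time_s: 3.08
position: [0.4865, 0.2904, 0.3003]
tcp_rot: [[-0.095, 0.995, -0.003], [0.995, 0.095, 0.002], [0.002, -0.002, -1.0]]
force: [0.7, 0.3, 0.3]
opening: 1.0
```

```bash
python3 - <<'E'
from h import *
stat();go([.48,.293,.30],93.3)
E
```

```text
t 3.08 pos [0.4865 0.2904 0.3003] yaw 95.45 tilt [-0.0026  0.0017 -1.    ] F [0.72 0.32 0.25] M [ 0.07  0.02 -0.02] op 1.0
[[[0.6, -1.2, 0.1], 0.0075], [[0.6, -1.2, 0.1], 0.0075], [[0.6, -1.2, 0.1], 0.0075], [[0.6, -1.3, 0.1], 0.0075], [[0.6, -1.3, 0.1], 0.0075]]
```

```bash
python3 - <<'E'
from rig import *
from h import *
capture("wrist");c=capture("wrist");st=stat();save((c,st),"w1.pkl");cv2.imwrite("pics/w1.png",c["image"])
for t in ["plug_grip","vrest_grip","cone_mid","rack"]:
    print(t,[(round(d["p"],2),np.round(d["xy"],1),plane(c,[d["xy"]],{"plug_grip":.065,"vrest_grip":.058,"cone_mid":.042,"rack":0}[t]).round(4)) for d in place_of("wrist",t)][:4])
E
```

```text
t 3.18 pos [0.4905 0.2883 0.3013] yaw 94.99 tilt [ 0.0031  0.0011 -1.    ] F [-0.92 -0.85  0.41] M [0.05 0.   0.03] op 1.0
plug_grip [(0.94, array([272.4,  97.1]), array([[0.425, 0.297, 0.065]])), (0.63, array([285.2,   6.5]), array([[0.3291, 0.3008, 0.065 ]])), (0.57, array([347.4, 151. ]), array([[0.4802, 0.3956, 0.065 ]])), (0.43, array([161.8, 311.9]), array([[0.7408, 0.1682, 0.065 ]]))]
vrest_grip [(0.89, array([263.4, 218.9]), array([[0.583, 0.302, 0.058]])), (0.89, array([332.6, 243. ]), array([[0.61  , 0.4001, 0.058 ]])), (0.59, array([245.5, 294.4]), array([[0.7041, 0.2877, 0.058 ]]))]
cone_mid [(0.64, array([268. , 161.5]), array([[0.5079, 0.3009, 0.042 ]]))]
rack [(0.63, array([266.3, 154.9]), array([[0.5084, 0.2998, 0.    ]]))]
```

View pics/w1.png

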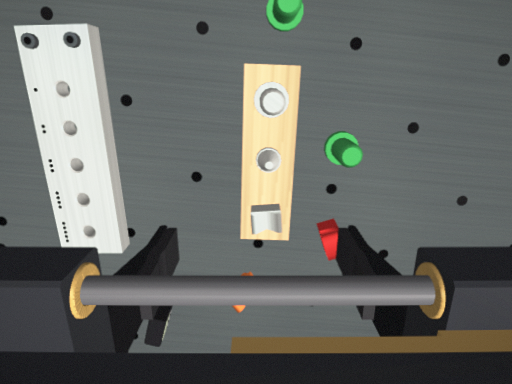

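```bash
python3 - <<'E'
from h import *
stat();go([.426,.297,.15],93.3)
E
```

```text
t 3.38 pos [0.4846 0.2925 0.2993] yaw 95.31 tilt [-0.0044  0.0015 -1.    ] F [-0.61 -0.66  0.39] M [ 0.03 -0.04 -0.01] op 0.999
[[[2.0, -11.6, 29.9], 0.007], [[1.9, -11.6, 29.9], 0.007], [[1.8, -11.6, 29.9], 0.007], [[1.7, -11.6, 29.9], 0.007], [[1.7, -11.6, 29.9], 0.007]]
```

send_rows:
  motion:
    - [[2,-11.6,29.9],0.007]
    - [[1.9,-11.6,29.9],0.007]
    - [[1.8,-11.6,29.9],0.007]
    - [[1.7,-11.6,29.9],0.007]
    - [[1.7,-11.6,29.9],0.007]

```text
time_s: 3.8
position: [0.4274, 0.3063, 0.152]
tcp_rot: [[-0.065, 0.998, 0.016], [0.998, 0.065, 0.011], [0.01, 0.017, -1.0]]
force: [1.0, 0.3, -0.9]
opening: 0.999
```

send_rows:
  motion:
    - [[0,0,0],0]
    - [[0,0,0],0]
    - [[0,0,0],0]
    - [[0,0,0],0]
    - [[0,0,0],0]

```text
time_s: 4.22
position: [0.4198, 0.3092, 0.1495]
tcp_rot: [[-0.075, 0.997, 0.005], [0.997, 0.075, 0.007], [0.006, 0.006, -1.0]]
force: [0.3, -0.3, -0.1]
opening: 1.001
```

```bash
python3 - <<'E'
from rig import *
from h import *
stat();c=capture("wrist");st=stat();save((c,st),"w2.pkl");cv2.imwrite("pics/w2.png",c["image"])
capture("wrist");stat()
for t in ["plug_grip"]:
    print(t,[(round(d["p"],2),np.round(d["xy"],1),plane(c,[d["xy"]],.065).round(4)) for d in place_of("wrist",t)][:4])
print(proj(c,[[.426,.297,.088],[.426,.297,.03]]))
E
```

```text
t 4.22 pos [0.4198 0.3092 0.1495] yaw 94.29 tilt [ 0.0051  0.0066 -1.    ] F [ 0.34 -0.28 -0.07] M [0.09 0.02 0.01] op 1.001
t 4.27 pos [0.4204 0.3094 0.1498] yaw 94.28 tilt [ 0.0064  0.0072 -1.    ] F [ 0.43  0.46 -0.17] M [ 0.06 -0.01 -0.01] op 1.0
t 4.32 pos [0.4202 0.3091 0.1497] yaw 94.26 tilt [ 0.006  0.007 -1.   ] F [-0.43  0.1   0.87] M [ 0.04  0.01 -0.01] op 0.997
plug_grip [(0.86, array([253.7,  68.4]), array([[0.3267, 0.3008, 0.065 ]])), (0.78, array([239.6, 201.7]), array([[0.4274, 0.2968, 0.065 ]])), (0.6, array([348.9, 264.8]), array([[0.4781, 0.3932, 0.065 ]]))]
[[238.63020134 211.1002736 ]
 [241.68813531 186.56023792]]
```

View pics/w2.png

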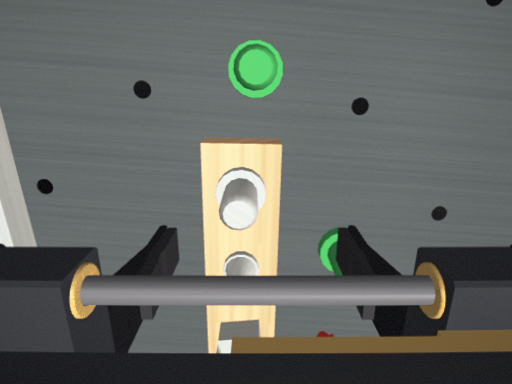

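```bash
python3 - <<'E'
from h import *
c,st=pickle.load(open("w1.pkl","rb"))
print(plane(c,[[63,89],[70,128],[77,165],[83,199],[90,231]],.03).round(4))
c,st=pickle.load(open("w2.pkl","rb"))
cv2.imwrite("pics/w2z.png",cv2.resize(c["image"][130:260,180:300],(720,780)[::1],interpolation=cv2.INTER_CUBIC)[:590])
g=cv2.cvtColor(c["image"],cv2.COLOR_BGR2GRAY)
go([.439,.028,.12],95.8,step=40)
E
```

```text
[[0.4404 0.0322 0.03  ]
 [0.4895 0.0372 0.03  ]
 [0.5395 0.0426 0.03  ]
 [0.5886 0.0473 0.03  ]
 [0.6379 0.0539 0.03  ]]
[[[-28.1, -0.2, 2.9], -0.0027], [[-28.1, -0.2, 2.9], -0.0027], [[-28.1, -0.3, 2.9], -0.0027], [[-28.1, -0.4, 2.9], -0.0027], [[-28.1, -0.5, 2.9], -0.0027]]
[[[-28.1, -0.6, 2.9], -0.0027], [[-28.1, -0.6, 2.9], -0.0027], [[-28.1, -0.7, 2.9], -0.0027], [[-28.1, -0.8, 2.9], -0.0027], [[-28.1, -0.9, 2.9], -0.0027]]
```

View pics/w2z.png

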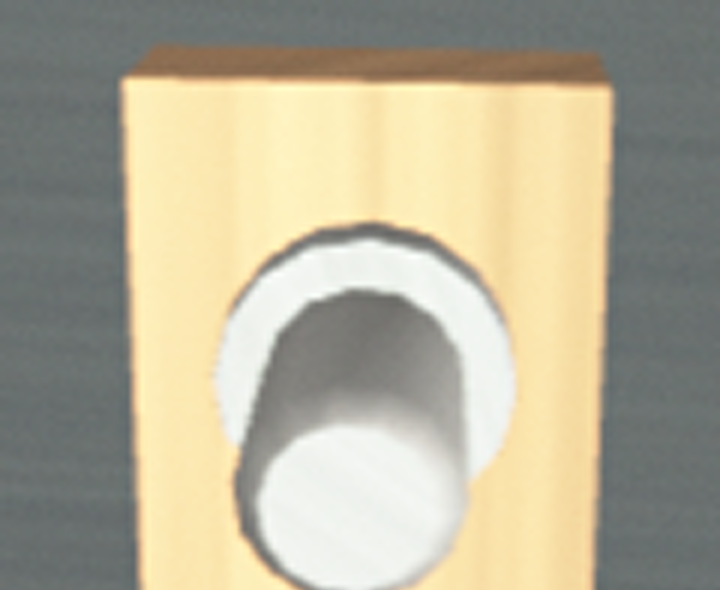

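```bash
python3 - <<'E'
from h import *
c,st=pickle.load(open("w2.pkl","rb"))
print(plane(c,[[241,193.8]],.042),plane(c,[[240.2,216.7]],.088))
E
```

```text
[[0.42869148 0.2970274  0.042     ]] [[0.43033195 0.29839757 0.088     ]]
```

send_rows:
  motion:
    - [[-29,-0.2,3],-0.0027]
    - [[-29,-0.2,3],-0.0027]
    - [[-29,-0.3,3],-0.0027]
    - [[-29,-0.4,3],-0.0027]
    - [[-29,-0.5,3],-0.0027]

```text
time_s: 4.78
position: [0.4365, 0.1652, 0.1372]
tcp_rot: [[-0.097, 0.995, 0.021], [0.995, 0.097, 0.013], [0.01, 0.022, -1.0]]
force: [0.1, 0.3, -0.7]
opening: 1.001
```

send_rows:
  motion:
    - [[-28,-0.5,3],-0.0027]
    - [[-28,-0.5,3],-0.0027]
    - [[-28,-0.5,3],-0.0027]
    - [[-28,-0.5,3],-0.0027]
    - [[-28,-0.5,3],-0.0027]

```text
time_s: 5.2
position: [0.4527, 0.0173, 0.1237]
tcp_rot: [[-0.109, 0.994, 0.031], [0.994, 0.109, 0.011], [0.008, 0.032, -0.999]]
force: [0.2, -0.2, -0.1]
opening: 0.999
```

send_rows:
  motion:
    - [[0,0,0],0]
    - [[0,0,0],0]
    - [[0,0,0],0]
    - [[0,0,0],0]
    - [[0,0,0],0]

```text
time_s: 5.62
position: [0.4564, 0.0118, 0.1254]
tcp_rot: [[-0.1, 0.994, 0.038], [0.995, 0.1, 0.009], [0.005, 0.039, -0.999]]
force: [-0.1, -0.2, -0.5]
opening: 0.999
```

```bash
python3 - <<'E'
from rig import *
from h import *
stat();c=capture("wrist");st=stat();save((c,st),"w3.pkl");cv2.imwrite("pics/w3.png",c["image"])
E
```

```text
t 5.62 pos [0.4564 0.0118 0.1254] yaw 95.74 tilt [ 0.0378  0.0091 -0.9992] F [-0.11 -0.21 -0.55] M [0.02 0.07 0.01] op 0.999
t 5.67 pos [0.4562 0.012  0.1254] yaw 95.76 tilt [ 0.0376  0.0092 -0.9992] F [ 0.53 -0.22 -0.4 ] M [0.04 0.03 0.01] op 1.0
```

View pics/w3.png

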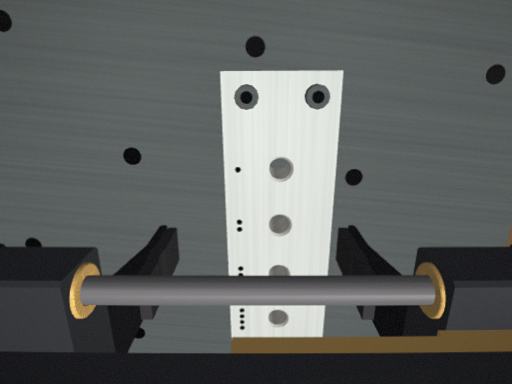

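```bash
python3 - <<'E'
from h import *
c,st=pickle.load(open("w3.pkl","rb"))
im=c["image"]
cv2.imwrite("pics/w3z.png",cv2.resize(im[60:240,205:355],None,fx=5,fy=5,interpolation=cv2.INTER_CUBIC)[300:900])
print(plane(c,[[281,169],[281,225],[278,317]],.03).round(4))
print(plane(c,[[247,97],[318,97]],.039).round(4))
E
```

```text
[[0.44   0.0304 0.03  ]
 [0.4896 0.0366 0.03  ]
 [0.5874 0.046  0.03  ]]
[[ 0.3861 -0.0016  0.039 ]
 [ 0.381   0.0493  0.039 ]]
```

View pics/w3z.png

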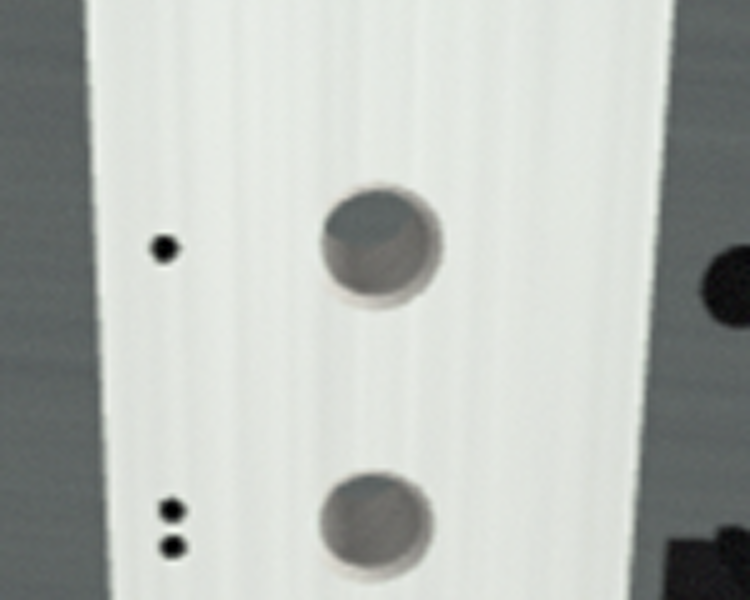

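```bash
python3 - <<'E'
from h import *
stat();go([.429,.2975,.125],93.3,step=30)
E
```

```text
t 5.67 pos [0.4562 0.012  0.1254] yaw 95.76 tilt [ 0.0376  0.0092 -0.9992] F [ 0.53 -0.22 -0.4 ] M [0.04 0.03 0.01] op 1.0
[[[28.7, 0.2, 0.0], 0.0043], [[28.7, 0.0, 0.0], 0.0043], [[28.7, -0.1, 0.0], 0.0043], [[28.7, -0.2, 0.0], 0.0043], [[28.7, -0.3, 0.0], 0.0043]]
[[[28.7, -0.5, 0.0], 0.0043], [[28.7, -0.6, 0.0], 0.0043], [[28.7, -0.7, 0.0], 0.0043], [[28.7, -0.8, 0.0], 0.0043], [[28.7, -1.0, 0.0], 0.0043]]
```

```bash
python3 - <<'E'
s=open("h.py").read()
s=s.replace("        M=np.array([[np.cos(a),np.sin(a),0],[np.sin(a),-np.cos(a),0],[0,0,-1]])\n","        b=-dy*i/n;M=R@np.array([[np.cos(b),-np.sin(b),0],[np.sin(b),np.cos(b),0],[0,0,1]])\n")
open("h.py","w").write(s)
E
python3 - <<'E'
from h import *
go([.429,.2975,.125],93.3,step=30)
E
```

```text
[[[28.7, 0.2, 0.2], 0.0043], [[28.7, 0.0, 0.2], 0.0043], [[28.7, -0.1, 0.2], 0.0043], [[28.7, -0.2, 0.2], 0.0043], [[28.7, -0.3, 0.2], 0.0043]]
[[[28.7, -0.5, 0.2], 0.0043], [[28.7, -0.6, 0.2], 0.0043], [[28.7, -0.7, 0.2], 0.0043], [[28.7, -0.8, 0.2], 0.0043], [[28.7, -1.0, 0.2], 0.0043]]
```

send_rows:
  motion:
    - [[15,0,0],0.004]
    - [[26,0,0],0.004]
    - [[28,0,0],0.004]
    - [[28,-0.2,0],0.004]
    - [[28,-0.3,0],0.004]

```text
time_s: 6.08
position: [0.4454, 0.1405, 0.1267]
tcp_rot: [[-0.078, 0.996, 0.041], [0.997, 0.077, 0.008], [0.005, 0.042, -0.999]]
force: [0.7, -0.4, -0.0]
opening: 0.997
```

send_rows:
  motion:
    - [[28,-0.5,0],0.004]
    - [[28,-0.5,0],0.004]
    - [[28,-0.7,0],0.004]
    - [[25,-0.7,0],0.004]
    - [[15,-0.7,0],0.004]

```text
time_s: 6.5
position: [0.4281, 0.2768, 0.1278]
tcp_rot: [[-0.068, 0.997, 0.041], [0.998, 0.067, 0.009], [0.007, 0.042, -0.999]]
force: [0.5, -0.5, -0.0]
opening: 1.002
```

```bash
python3 - <<'E'
from h import *
stat();go([.429,.2975,.10],93.3,step=30)
E
```

```text
t 6.5 pos [0.4281 0.2768 0.1278] yaw 93.89 tilt [ 0.0413  0.0095 -0.9991] F [ 0.54 -0.48 -0.01] M [0.02 0.03 0.03] op 1.002
[[[4.1, 0.2, 5.6], 0.0021], [[4.1, 0.2, 5.6], 0.0021], [[4.1, 0.2, 5.6], 0.0021], [[4.1, 0.2, 5.6], 0.0021], [[4.1, 0.2, 5.6], 0.0021]]
```

send_rows:
  motion:
    - [[4,0,-15],0.002]
    - [[4,0,-20],0.002]
    - [[4,0,-20],0.002]
    - [[4,0,-20],0.002]
    - [[4,0,-15],0.002]

```text
time_s: 6.92
position: [0.4139, 0.3047, 0.2171]
tcp_rot: [[-0.075, 0.997, 0.03], [0.997, 0.074, 0.007], [0.004, 0.03, -1.0]]
force: [0.1, -0.0, -0.5]
opening: 1.001
```

```bash
python3 - <<'E'
from h import *
stat()
E
```

```text
t 6.92 pos [0.4139 0.3047 0.2171] yaw 94.27 tilt [ 0.0297  0.0067 -0.9995] F [ 0.07 -0.03 -0.49] M [ 0.02  0.04 -0.03] op 1.001
```

send_rows:
  motion:
    - [[0,0,0],0]
    - [[0,0,0],0]
    - [[0,0,0],0]
    - [[0,0,0],0]
    - [[0,0,0],0]

```text
time_s: 7.33
position: [0.4114, 0.3076, 0.218]
tcp_rot: [[-0.082, 0.996, 0.032], [0.997, 0.082, 0.008], [0.006, 0.033, -0.999]]
force: [-0.2, -0.3, 0.0]
opening: 1.0
```

```bash
python3 - <<'E'
from h import *
stat()
E
```

```text
t 7.33 pos [0.4114 0.3076 0.218 ] yaw 94.69 tilt [ 0.0322  0.0082 -0.9994] F [-0.19 -0.33  0.03] M [ 0.09 -0.05 -0.02] op 1.0
```

send_rows:
  motion:
    - [[-1,3,10],0.002]
    - [[-1,3,10],0.002]
    - [[-1,3,10],0.002]
    - [[-1,3,10],0.002]
    - [[-1,3,10],0.002]

```text
time_s: 7.75
position: [0.429, 0.3027, 0.1623]
tcp_rot: [[-0.07, 0.997, 0.03], [0.998, 0.07, 0.007], [0.005, 0.03, -1.0]]
force: [0.3, 0.1, -0.1]
opening: 1.0
```

```bash
python3 - <<'E'
from h import *
stat()
E
```

```text
t 7.75 pos [0.429  0.3027 0.1623] yaw 94.01 tilt [ 0.0296  0.0069 -0.9995] F [ 0.3   0.07 -0.1 ] M [ 0.02 -0.01  0.04] op 1.0
```

send_rows:
  motion:
    - [[0,35,0],0]
    - [[0,35,0],0]
    - [[0,35,0],0]
    - [[0,0,0],0]
    - [[0,0,0],0]

```text
time_s: 8.17
position: [0.5331, 0.306, 0.1522]
tcp_rot: [[-0.068, 0.998, 0.011], [0.998, 0.068, -0.001], [-0.001, 0.011, -1.0]]
force: [-1.5, -0.4, -0.3]
opening: 0.998
```

```bash
python3 - <<'E'
from h import *
stat()
E
```

```text
t 8.17 pos [0.5331 0.306  0.1522] yaw 93.89 tilt [ 1.130e-02 -5.000e-04 -9.999e-01] F [-1.45 -0.42 -0.31] M [ 0.01  0.08 -0.01] op 0.998
```

send_rows:
  motion:
    - [[0,-20,0],0]
    - [[0,-20,0],0]
    - [[0,-20,0],0]
    - [[0,-20,0],0]
    - [[0,-10,0],0]

```text
time_s: 8.58
position: [0.4418, 0.2975, 0.1451]
tcp_rot: [[-0.063, 0.998, 0.009], [0.998, 0.063, -0.002], [-0.003, 0.009, -1.0]]
force: [-0.3, -0.2, 0.2]
opening: 1.001
```

```bash
python3 - <<'E'
from h import *
stat()
E
```

```text
t 8.58 pos [0.4418 0.2975 0.1451] yaw 93.6 tilt [ 0.0092 -0.002  -1.    ] F [-0.33 -0.21  0.16] M [0.06 0.   0.02] op 1.001
```

```bash
python3 - <<'E'
from h import *
go([.429,.2975,.055],93.3,step=30)
E
```

```text
[[[0.2, -2.7, 18.0], 0.001], [[0.2, -2.7, 18.0], 0.001], [[0.2, -2.7, 18.0], 0.001], [[0.2, -2.7, 18.0], 0.001], [[0.2, -2.7, 18.0], 0.001]]
```

send_rows:
  motion:
    - [[0,-2.7,14],0.001]
    - [[0,-2.7,14],0.001]
    - [[0,-2.7,14],0.001]
    - [[0,-2.7,12],0.001]
    - [[0,-2,8],0.001]

```text
time_s: 9.0
position: [0.4216, 0.2953, 0.0804]
tcp_rot: [[-0.06, 0.998, 0.006], [0.998, 0.06, -0.003], [-0.003, 0.006, -1.0]]
force: [-0.4, 0.6, -0.7]
opening: 0.997
```

```bash
python3 - <<'E'
from h import *
stat();go([.429,.2975,.05],93.3,step=30)
E
```

```text
t 9.0 pos [0.4216 0.2953 0.0804] yaw 93.43 tilt [ 0.0062 -0.003  -1.    ] F [-0.38  0.58 -0.72] M [-0.01  0.09  0.01] op 0.997
[[[0.4, 1.5, 6.1], 0.0005], [[0.4, 1.5, 6.1], 0.0005], [[0.4, 1.5, 6.1], 0.0005], [[0.4, 1.5, 6.1], 0.0005], [[0.4, 1.5, 6.1], 0.0005]]
```

send_rows:
  motion:
    - [[0.5,2,7],0]
    - [[0.5,2,7],0]
    - [[0.4,1.5,7],0]
    - [[0.4,1.5,6],0]
    - [[0.2,0.5,3],0]

```text
time_s: 9.42
position: [0.428, 0.2973, 0.0463]
tcp_rot: [[-0.06, 0.998, 0.004], [0.998, 0.06, -0.004], [-0.004, 0.003, -1.0]]
force: [-0.4, 0.9, 0.8]
opening: 1.004
```

```bash
python3 - <<'E'
from h import *
from rig import *
c=capture("wrist");cv2.imwrite("pics/w4.png",c["image"]);st=stat();save((c,st),"w4.pkl");go([.429,.2975,.05],93.3,step=30)
E
```

```text
t 9.47 pos [0.428  0.2972 0.0461] yaw 93.44 tilt [ 0.0031 -0.0043 -1.    ] F [0.14 0.17 0.25] M [ 0.01  0.01 -0.02] op 0.999
[[[0.0, 0.2, -0.8], 0.0005], [[0.0, 0.2, -0.8], 0.0005], [[0.0, 0.2, -0.8], 0.0005], [[0.0, 0.2, -0.8], 0.0005], [[0.0, 0.2, -0.8], 0.0005]]
```

View pics/w4.png

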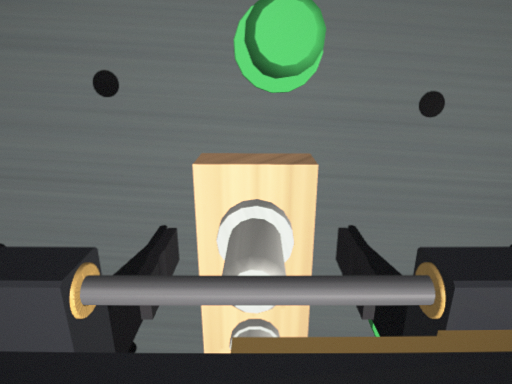

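```bash
python3 - <<'E'
from h import *
c,st=pickle.load(open("w4.pkl","rb"))
cv2.imwrite("pics/w4z.png",cv2.resize(c["image"][150:280,190:320],None,fx=4.5,fy=4.5,interpolation=cv2.INTER_CUBIC))
a=np.linspace(0,6.28,73)
for x in (.426,.428,.430): 
    P=np.c_[x+.022*np.cos(a),.2972+.022*np.sin(a),.042+0*a];q=proj(c,P);print(x,q.min(0),q.max(0))
E
```

```text
0.426 [216.94778613 200.75639224] [296.01367588 272.21246167]
0.428 [216.87142547 204.24133319] [295.66737395 275.20659017]
0.43 [216.79572821 207.70186582] [295.32329051 278.18059915]
```

View pics/w4z.png

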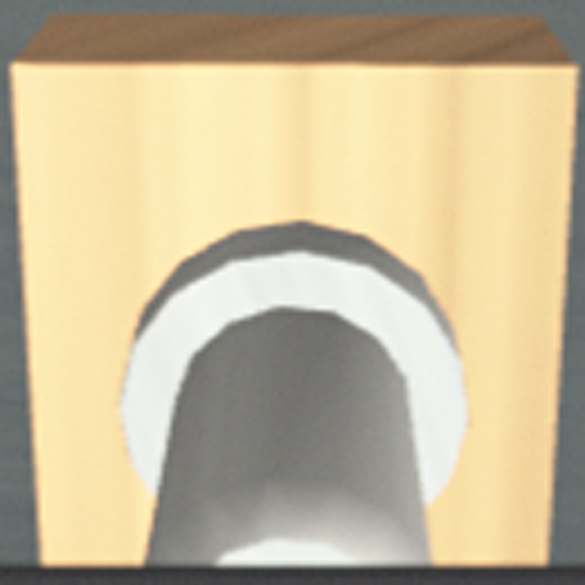

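send_rows:
  motion:
    - [[0,1,0],0]
    - [[0,0,0],0]
    - [[0,0,0],0]
    - [[0,0,0],0]
    - [[0,0,0],0]
  gripper: 1

```text
time_s: 9.88
position: [0.4304, 0.2976, 0.0468]
tcp_rot: [[-0.06, 0.998, 0.005], [0.998, 0.06, -0.003], [-0.004, 0.005, -1.0]]
force: [-0.8, -0.3, -1.0]
opening: 0.708
```

send_rows:
  motion:
    - [[0,0,0],0]
    - [[0,0,0],0]
    - [[0,0,0],0]
    - [[0,0,0],0]
    - [[0,0,0],0]

```text
time_s: 10.3
position: [0.4305, 0.2975, 0.0477]
tcp_rot: [[-0.06, 0.998, 0.007], [0.998, 0.06, -0.003], [-0.004, 0.006, -1.0]]
force: [0.4, -0.7, -0.5]
opening: 0.335
```

```bash
python3 - <<'E'
from h import *
stat()
E
```

```text
t 10.3 pos [0.4305 0.2975 0.0477] yaw 93.46 tilt [ 0.0066 -0.0033 -1.    ] F [ 0.42 -0.75 -0.51] M [-0.15 -0.08 -0.03] op 0.335
```

send_rows:
  motion:
    - [[0,0,-5],0]
    - [[0,0,-10],0]
    - [[0,0,-14],0]
    - [[0,0,-16],0]
    - [[0,0,-14],0]

```text
time_s: 10.72
position: [0.4269, 0.2962, 0.1059]
tcp_rot: [[-0.06, 0.998, -0.004], [0.998, 0.06, -0.007], [-0.007, -0.004, -1.0]]
force: [0.3, 0.5, -3.9]
opening: 0.333
```

```bash
python3 - <<'E'
from h import *
stat();go([.44,.0305,.115],95.9,step=30)
E
```

```text
t 10.72 pos [0.4269 0.2962 0.1059] yaw 93.44 tilt [-0.0036 -0.0075 -1.    ] F [ 0.29  0.47 -3.87] M [ 0.05 -0.05  0.03] op 0.333
[[[-26.6, -0.3, -0.7], -0.0043], [[-26.6, -0.4, -0.7], -0.0043], [[-26.6, -0.5, -0.7], -0.0043], [[-26.6, -0.6, -0.7], -0.0043], [[-26.6, -0.7, -0.7], -0.0043]]
[[[-26.6, -0.9, -0.7], -0.0043], [[-26.6, -1.0, -0.7], -0.0043], [[-26.6, -1.1, -0.7], -0.0043], [[-26.6, -1.2, -0.7], -0.0043], [[-26.6, -1.3, -0.7], -0.0043]]
```

send_rows:
  motion:
    - [[-8,0,-1],-0.003]
    - [[-16,0,-1],-0.003]
    - [[-22,-0.5,-1],-0.003]
    - [[-22,-0.5,-1],-0.003]
    - [[-22,-0.5,-1],-0.003]

```text
time_s: 11.13
position: [0.4321, 0.2066, 0.115]
tcp_rot: [[-0.084, 0.996, 0.004], [0.996, 0.084, -0.003], [-0.004, 0.003, -1.0]]
force: [0.9, 0.5, -5.1]
opening: 0.334
```

send_rows:
  motion:
    - [[-22,-1,-1],-0.003]
    - [[-22,-1,-1],-0.003]
    - [[-22,-1,-1],-0.003]
    - [[-22,-1,-1],-0.003]
    - [[-22,-1,-1],-0.003]

```text
time_s: 11.55
position: [0.4329, 0.0894, 0.1196]
tcp_rot: [[-0.102, 0.995, -0.002], [0.995, 0.102, -0.004], [-0.004, -0.003, -1.0]]
force: [1.4, -0.1, -4.0]
opening: 0.337
```

```bash
python3 - <<'E'
from h import *
stat();go([.44,.0305,.115],95.9,step=30)
E
```

```text
t 11.55 pos [0.4329 0.0894 0.1196] yaw 95.85 tilt [-0.0021 -0.0041 -1.    ] F [ 1.42 -0.1  -3.97] M [ 0.07  0.01 -0.04] op 0.337
[[[-11.9, 0.2, 1.0], -0.0002], [[-11.9, 0.2, 1.0], -0.0002], [[-11.9, 0.2, 1.0], -0.0002], [[-11.9, 0.2, 1.0], -0.0002], [[-11.9, 0.2, 1.0], -0.0002]]
```

send_rows:
  motion:
    - [[-18,0.5,1],0]
    - [[-14,0.5,1],0]
    - [[-9,0.5,1],0]
    - [[-5,0,0],0]
    - [[-2,0,0],0]

```text
time_s: 11.97
position: [0.4367, 0.0343, 0.1162]
tcp_rot: [[-0.096, 0.995, -0.006], [0.995, 0.096, -0.005], [-0.004, -0.006, -1.0]]
force: [0.2, -0.5, -4.0]
opening: 0.335
```

```bash
python3 - <<'E'
from h import *
stat();go([.44,.0305,.10],95.9,step=30)
E
```

```text
t 11.97 pos [0.4367 0.0343 0.1162] yaw 95.53 tilt [-0.0057 -0.0045 -1.    ] F [ 0.24 -0.51 -4.01] M [ 0.06  0.03 -0.01] op 0.335
[[[-0.8, 0.6, 3.2], -0.0013], [[-0.8, 0.6, 3.2], -0.0013], [[-0.8, 0.6, 3.2], -0.0013], [[-0.8, 0.6, 3.2], -0.0013], [[-0.8, 0.6, 3.2], -0.0013]]
```

send_rows:
  motion:
    - [[-0.8,0.8,0],0]
    - [[-0.8,0.8,0],0]
    - [[-0.8,0.8,0],0]
    - [[-0.8,0.8,0],0]
    - [[0,0,0],0]

```text
time_s: 12.38
position: [0.4396, 0.0331, 0.116]
tcp_rot: [[-0.099, 0.995, -0.007], [0.995, 0.099, -0.004], [-0.003, -0.007, -1.0]]
force: [0.2, -0.2, -4.3]
opening: 0.335
```

```bash
cat >> h.py <<'E'
def circ(c,x,y,z,r):
    a=np.linspace(0,2*np.pi,73);return proj(c,np.c_[x+r*np.cos(a),y+r*np.sin(a),z+0*a])
def draw(c,items,fn,crop,f):
    im=cv2.resize(c["image"],None,fx=f,fy=f,interpolation=cv2.INTER_CUBIC)
    for (q,col) in items: cv2.polylines(im,[np.round((q+.5)*f-.5).astype(int)],True,col,1)
    x0,y0,x1,y1=[int(v*f) for v in crop];cv2.imwrite(fn,im[y0:y1,x0:x1])
E
python3 - <<'E'
from h import *
from rig import *
st=stat();c=capture("wrist");st=stat();save((c,st),"w5.pkl")
p=st["position"]
zc=p[2]-.0477+.042
draw(c,[(circ(c,.44,.0305,.03,.009),(0,0,255)),(circ(c,p[0],p[1],zc,.022),(255,0,0)),(circ(c,p[0]-.002,p[1],zc,.022),(0,160,0))],"pics/w5.png",(170,130,330,290),3.7)
E
```

```text
t 12.38 pos [0.4396 0.0331 0.116 ] yaw 95.66 tilt [-0.0069 -0.0036 -1.    ] F [ 0.16 -0.17 -4.3 ] M [ 0.07 -0.02 -0.03] op 0.335
t 12.43 pos [0.4394 0.0332 0.116 ] yaw 95.66 tilt [-0.0072 -0.0035 -1.    ] F [-0.11 -0.69 -4.02] M [-0.03  0.04  0.  ] op 0.336
```

View pics/w5.png

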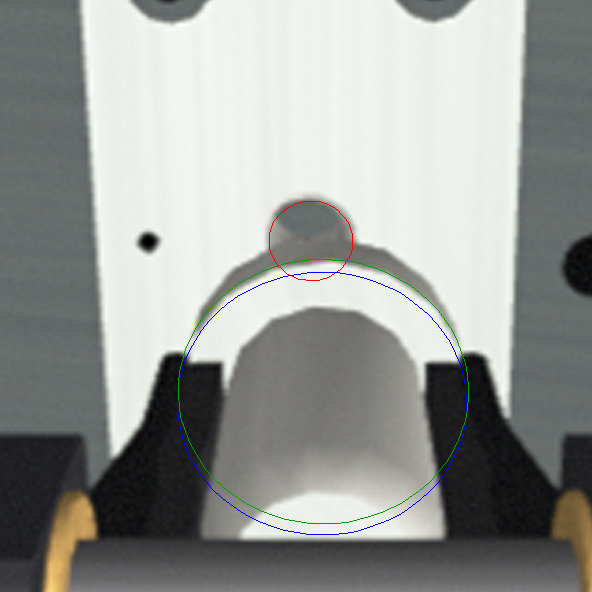

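send_rows:
  motion:
    - [[-0.6,0.4,4],0]
    - [[-0.7,0.4,7],0]
    - [[-0.7,0.4,8],0]
    - [[-0.6,0.4,8],0]
    - [[-0.3,0.2,5],0]

```text
time_s: 12.85
position: [0.4423, 0.031, 0.082]
tcp_rot: [[-0.101, 0.995, -0.004], [0.995, 0.101, -0.004], [-0.003, -0.005, -1.0]]
force: [0.3, -0.5, -3.5]
opening: 0.335
```

```bash
python3 - <<'E'
from h import *
st=stat();go([.4415,.0305,st["position"][2]],95.9)
E
```

```text
t 12.85 pos [0.4423 0.031  0.082 ] yaw 95.78 tilt [-0.0044 -0.0038 -1.    ] F [ 0.31 -0.49 -3.49] M [0.08 0.02 0.01] op 0.335
[[[-0.1, -0.2, 0.0], -0.0004], [[-0.1, -0.2, 0.0], -0.0004], [[-0.1, -0.2, 0.0], -0.0004], [[-0.1, -0.2, 0.0], -0.0004], [[-0.1, -0.2, 0.0], -0.0004]]
```

Descend slowly, correcting the ~0.7 mm.

send_rows:
  motion:
    - [[-0.3,-0.4,2],0]
    - [[-0.2,-0.3,3],0]
    - [[0,0,3],0]
    - [[0,0,3],0]
    - [[0,0,3],0]

```text
time_s: 13.27
position: [0.4413, 0.03, 0.0648]
tcp_rot: [[-0.1, 0.995, -0.007], [0.995, 0.1, -0.004], [-0.003, -0.007, -1.0]]
force: [1.3, -0.7, -3.3]
opening: 0.333
```

```bash
python3 - <<'E'
from h import *
st=stat();go([.4415,.0305,st["position"][2]],95.9)
E
```

```text
t 13.27 pos [0.4413 0.03   0.0648] yaw 95.75 tilt [-0.0066 -0.0036 -1.    ] F [ 1.32 -0.73 -3.31] M [-0.07 -0.13 -0.02] op 0.333
[[[0.1, 0.0, -0.0], -0.0005], [[0.1, 0.0, -0.0], -0.0005], [[0.1, 0.0, -0.0], -0.0005], [[0.1, 0.0, -0.0], -0.0005], [[0.1, 0.0, -0.0], -0.0005]]
```

It's in the bore (8 mm deep, no resistance).

send_rows:
  motion:
    - [[0,0,3],0]
    - [[0,0,3],0]
    - [[0,0,3],0]
    - [[0,0,3],0]
    - [[0,0,2],0]

```text
time_s: 13.68
position: [0.4416, 0.0299, 0.0495]
tcp_rot: [[-0.1, 0.995, -0.006], [0.995, 0.1, -0.004], [-0.003, -0.006, -1.0]]
force: [-0.1, -0.2, -3.2]
opening: 0.337
```

```bash
python3 - <<'E'
from h import *
st=stat()
E
```

```text
t 13.68 pos [0.4416 0.0299 0.0495] yaw 95.75 tilt [-0.0059 -0.0036 -1.    ] F [-0.08 -0.22 -3.2 ] M [ 0.06  0.04 -0.01] op 0.337
```

send_rows:
  motion:
    - [[0,0,1.5],0]
    - [[0,0,1],0]
    - [[0,0,0.5],0]
    - [[0,0,0],0]
    - [[0,0,0],0]

```text
time_s: 14.1
position: [0.4416, 0.0299, 0.0482]
tcp_rot: [[-0.1, 0.995, -0.004], [0.995, 0.1, -0.004], [-0.004, -0.005, -1.0]]
force: [0.1, -0.5, -3.2]
opening: 0.336
```

```bash
python3 - <<'E'
from h import *
st=stat()
E
```

```text
t 14.1 pos [0.4416 0.0299 0.0482] yaw 95.76 tilt [-0.0043 -0.0041 -1.    ] F [ 0.09 -0.46 -3.2 ] M [ 0.03 -0.05 -0.03] op 0.336
```

send_rows:
  motion:
    - [[0,0,0.5],0]
    - [[0,0,0],0]
    - [[0,0,0],0]
    - [[0,0,0],0]
    - [[0,0,0],0]
  gripper: 0

```text
time_s: 14.52
position: [0.4426, 0.0297, 0.048]
tcp_rot: [[-0.1, 0.995, -0.002], [0.995, 0.1, -0.004], [-0.004, -0.003, -1.0]]
force: [-0.5, 0.5, -0.5]
opening: 0.627
```

send_rows:
  motion:
    - [[0,0,0],0]
    - [[0,0,0],0]
    - [[0,0,0],0]
    - [[0,0,0],0]
    - [[0,0,0],0]

```text
time_s: 14.93
position: [0.4429, 0.0297, 0.0481]
tcp_rot: [[-0.1, 0.995, -0.002], [0.995, 0.1, -0.005], [-0.004, -0.002, -1.0]]
force: [0.3, 0.5, -0.9]
opening: 0.966
```

```bash
python3 - <<'E'
from h import *
from rig import *
c=capture("wrist");st=stat();save((c,st),"w6.pkl")
draw(c,[(circ(c,.4395,.0305,.042,.022),(0,0,255)),(circ(c,.4395,.0305,.03,.022),(255,0,0))],"pics/w6.png",(170,130,330,290),3.7)
E
```

```text
t 14.98 pos [0.4429 0.0296 0.0481] yaw 95.76 tilt [-0.0016 -0.0046 -1.    ] F [-0.27 -0.4  -0.63] M [ 0.08 -0.05  0.05] op 0.981
```

View pics/w6.png

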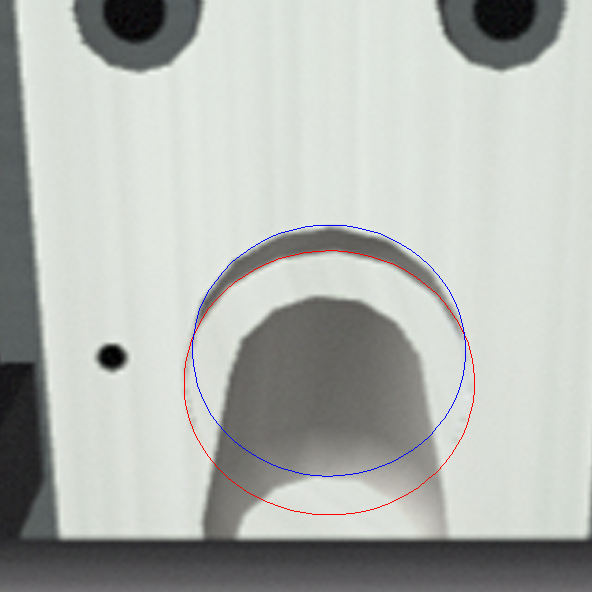

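send_rows:
  motion:
    - [[0,0,-10],0]
    - [[0,0,-20],0]
    - [[0,0,-25],0]
    - [[0,0,-25],0]
    - [[0,0,-15],0]

```text
time_s: 15.4
position: [0.4398, 0.0305, 0.1429]
tcp_rot: [[-0.1, 0.995, -0.014], [0.995, 0.1, -0.002], [-0.001, -0.014, -1.0]]
force: [0.3, -1.0, -0.4]
opening: 1.002
```

```bash
python3 - <<'E'
from h import *
st=stat();go([.583,.301,.15],93.3,step=25)
E
```

```text
t 15.4 pos [0.4398 0.0305 0.1429] yaw 95.73 tilt [-0.0137 -0.0023 -0.9999] F [ 0.33 -0.97 -0.39] M [ 0.07 -0.06 -0.05] op 1.002
[[[17.0, 11.3, -0.6], 0.0028], [[17.0, 11.2, -0.6], 0.0028], [[17.1, 11.2, -0.6], 0.0028], [[17.1, 11.1, -0.6], 0.0028], [[17.1, 11.1, -0.6], 0.0028]]
[[[17.1, 11.0, -0.6], 0.0028], [[17.2, 11.0, -0.6], 0.0028], [[17.2, 11.0, -0.6], 0.0028], [[17.2, 10.9, -0.6], 0.0028], [[17.3, 10.9, -0.6], 0.0028]]
[[[17.3, 10.8, -0.6], 0.0028], [[17.3, 10.8, -0.6], 0.0028], [[17.4, 10.7, -0.6], 0.0028], [[17.4, 10.7, -0.6], 0.0028], [[17.4, 10.6, -0.6], 0.0028]]
```

send_rows:
  motion:
    - [[9,6,-0.6],0.003]
    - [[17,11,-0.6],0.003]
    - [[20,13,-0.6],0.003]
    - [[20,13,-0.6],0.003]
    - [[20,13,-0.6],0.003]

```text
time_s: 15.82
position: [0.489, 0.1209, 0.1502]
tcp_rot: [[-0.077, 0.997, -0.007], [0.997, 0.077, -0.004], [-0.004, -0.008, -1.0]]
force: [0.0, 0.3, 0.0]
opening: 1.0
```

send_rows:
  motion:
    - [[20,13,-0.6],0.003]
    - [[20,13,-0.6],0.003]
    - [[20,13,-0.6],0.003]
    - [[20,13,-0.6],0.003]
    - [[20,13,-0.6],0.003]

```text
time_s: 16.23
position: [0.5471, 0.2307, 0.1519]
tcp_rot: [[-0.062, 0.998, -0.01], [0.998, 0.062, -0.005], [-0.005, -0.01, -1.0]]
force: [-0.0, -0.2, 0.4]
opening: 1.003
```

```bash
python3 - <<'E'
from h import *
st=stat();go([.583,.301,.15],93.3,step=25)
E
```

```text
t 16.23 pos [0.5471 0.2307 0.1519] yaw 93.54 tilt [-0.0099 -0.0052 -0.9999] F [-0.05 -0.19  0.42] M [-0.06 -0.01  0.02] op 1.003
[[[13.6, 8.0, 0.2], 0.0008], [[13.6, 8.0, 0.2], 0.0008], [[13.6, 8.0, 0.2], 0.0008], [[13.6, 8.0, 0.2], 0.0008], [[13.6, 8.0, 0.2], 0.0008]]
```

send_rows:
  motion:
    - [[20,11,0],0]
    - [[17,9,0],0]
    - [[12,7,0],0]
    - [[7,4,0],0]
    - [[2,1,0],0]

```text
time_s: 16.65
position: [0.5771, 0.2978, 0.1499]
tcp_rot: [[-0.066, 0.998, -0.009], [0.998, 0.066, -0.004], [-0.004, -0.01, -1.0]]
force: [0.1, 0.8, -0.0]
opening: 0.999
```

```bash
python3 - <<'E'
from h import *
from rig import *
stat();capture("wrist");c=capture("wrist");st=stat();save((c,st),"w7.pkl")
cv2.imwrite("pics/w7.png",cv2.resize(c["image"][100:300,140:380],None,fx=3,fy=3,interpolation=cv2.INTER_CUBIC))
print([(round(d["p"],2),np.round(d["xy"],1),plane(c,[d["xy"]],.058).round(4)) for d in place_of("wrist","vrest_grip")][:4])
E
```

```text
t 16.65 pos [0.5771 0.2978 0.1499] yaw 93.77 tilt [-0.0094 -0.0041 -0.9999] F [ 0.11  0.85 -0.04] M [0.04 0.08 0.07] op 0.999
t 16.75 pos [0.5764 0.2966 0.1499] yaw 93.74 tilt [-0.0106 -0.0048 -0.9999] F [-0.37 -0.4  -0.46] M [ 0.01  0.02 -0.04] op 1.0
[(0.93, array([235.1, 322. ]), array([[0.7045, 0.2855, 0.058 ]])), (0.76, array([373.6, 232.6]), array([[0.6059, 0.3983, 0.058 ]]))]
```

View pics/w7.png

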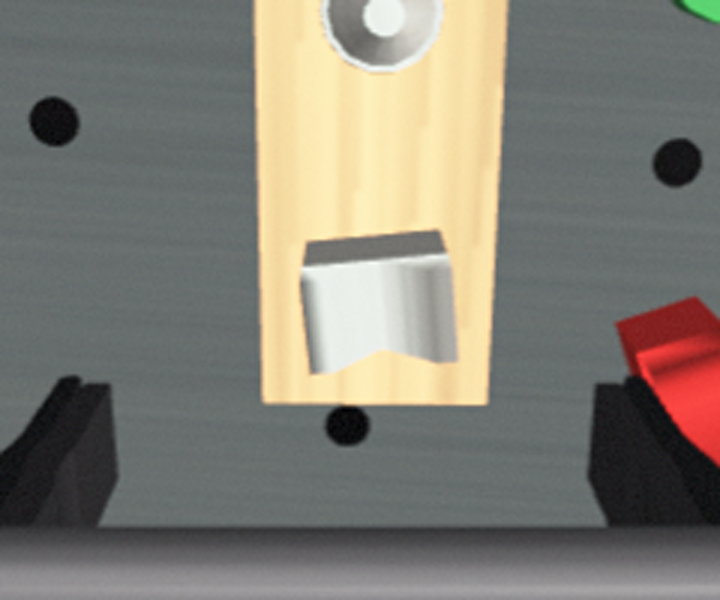

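```bash
python3 - <<'E'
from h import *
c,st=pickle.load(open("w7.pkl","rb"))
q=np.array([[300,269],[448,253],[457,361],[312,374]],float); q=(q+.5)/3-.5+[140,100]
P=plane(c,q,.07);print(P.round(4),P.mean(0))
for i in range(4):
    d=P[(i+1)%4]-P[i];print(np.linalg.norm(d),np.degrees(np.arctan2(d[1],d[0])))
q=np.array([[305,242],[440,231]],float);q=(q+.5)/3-.5+[140,100];print(plane(c,q,.03))
E
```

```text
[[0.5712 0.2839 0.07  ]
 [0.5644 0.3215 0.07  ]
 [0.594  0.3267 0.07  ]
 [0.6003 0.2885 0.07  ]] [0.58248651 0.30513129 0.07      ]
0.03820035657595409 100.24515910094698
0.030028300774854754 9.929228630791215
0.03865211303199801 -80.64503388614446
0.02943371541792872 -170.94754769155742
[[0.57548131 0.28341108 0.03      ]
 [0.56945661 0.32314596 0.03      ]]
```

```bash
cat >> h.py <<'E'
def vmodel(c,x,y,zs,a):
    ca,sa=np.cos(a),np.sin(a)
    def W(p): return [x+ca*p[0]-sa*p[1],y+sa*p[0]+ca*p[1],zs+p[2]]
    prof=[(-.02,.0),(-.02,.04),(-.014,.04),(0,.026),(.014,.04),(.02,.04),(.02,0)]
    out=[]
    for s in (-.013,.013): out.append((proj(c,[W((s,v,h)) for v,h in prof]),(0,0,255) if s<0 else (255,0,0)))
    return out
E
python3 - <<'E'
from h import *
c,st=pickle.load(open("w7.pkl","rb"))
print(ray(c,[[0,0]])[0])
draw(c,vmodel(c,.584,.3048,.03,np.radians(9.3)),"pics/w7b.png",(190,150,350,290),4)
E
```

```text
[0.49396396 0.29320648 0.31204463]
```

View pics/w7b.png

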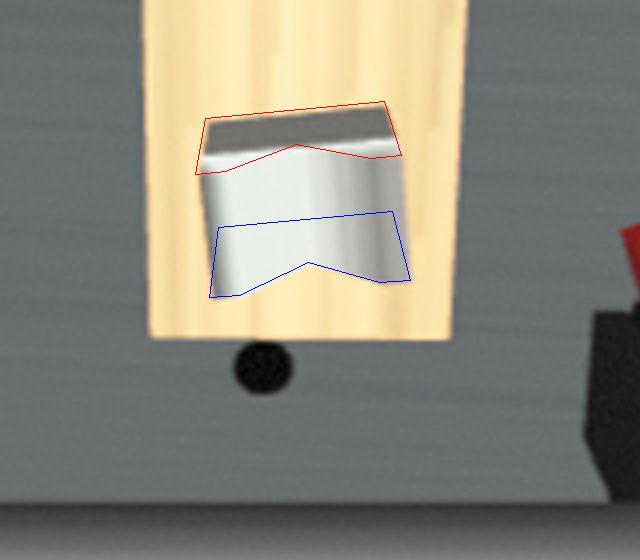

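```bash
python3 - <<'E'
from h import *
st=stat();go([.584,.305,.085],99.3,step=25)
E
```

```text
t 16.8 pos [0.5762 0.296  0.15  ] yaw 93.7 tilt [-0.0109 -0.0051 -0.9999] F [ 0.1   0.11 -0.38] M [ 0.08 -0.06 -0.05] op 0.999
[[[1.7, 1.8, 13.0], -0.0195], [[1.7, 1.8, 13.0], -0.0195], [[1.7, 1.9, 13.0], -0.0195], [[1.6, 1.9, 13.0], -0.0195], [[1.6, 1.9, 13.0], -0.0195]]
```

send_rows:
  motion:
    - [[1.6,1.8,8],-0.0195]
    - [[1.7,1.8,13],-0.0195]
    - [[1.7,1.9,14],-0.0195]
    - [[1.6,1.9,13],-0.0195]
    - [[1.5,1.9,10],-0.0195]

```text
time_s: 17.22
position: [0.5845, 0.3018, 0.0889]
tcp_rot: [[-0.167, 0.986, -0.009], [0.986, 0.167, -0.005], [-0.004, -0.01, -1.0]]
force: [-0.7, 0.2, 0.2]
opening: 0.999
```

```bash
python3 - <<'E'
from h import *
st=stat();go([.584,.305,.041],99.3,step=25)
E
```

```text
t 17.22 pos [0.5845 0.3018 0.0889] yaw 99.59 tilt [-0.0093 -0.0055 -0.9999] F [-0.7   0.19  0.19] M [0.09 0.   0.  ] op 0.999
[[[0.7, 0.1, 9.6], 0.001], [[0.7, 0.1, 9.6], 0.001], [[0.7, 0.1, 9.6], 0.001], [[0.7, 0.1, 9.6], 0.001], [[0.7, 0.1, 9.6], 0.001]]
```

send_rows:
  motion:
    - [[0.7,0,9],0.001]
    - [[0.7,0,9],0.001]
    - [[0.7,0,9],0.001]
    - [[0.7,0,8],0.001]
    - [[0.5,0,5],0.001]

```text
time_s: 17.63
position: [0.5814, 0.3041, 0.0401]
tcp_rot: [[-0.162, 0.987, -0.016], [0.987, 0.162, -0.008], [-0.005, -0.017, -1.0]]
force: [-0.3, 0.6, -0.4]
opening: 1.0
```

```bash
python3 - <<'E'
from h import *
from rig import *
c=capture("wrist");st=stat();save((c,st),"w8.pkl");go([.584,.305,.041],99.3,step=25)
draw(c,vmodel(c,.584,.3048,.03,np.radians(9.3)),"pics/w8.png",(150,150,350,290),4)
E
```

```text
t 17.68 pos [0.5807 0.3039 0.0392] yaw 99.34 tilt [-0.0179 -0.0081 -0.9998] F [-0.14  0.74 -0.06] M [ 0.08  0.01 -0.01] op 0.999
[[[0.1, 0.7, -0.4], 0.0001], [[0.1, 0.7, -0.4], 0.0001], [[0.1, 0.7, -0.4], 0.0001], [[0.1, 0.7, -0.4], 0.0001], [[0.1, 0.7, -0.4], 0.0001]]
```

View pics/w8.png

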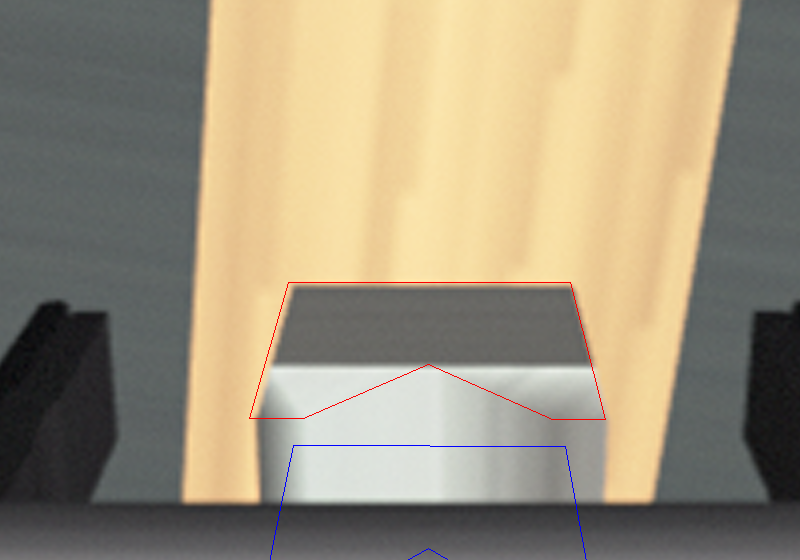

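send_rows:
  motion:
    - [[0,1.3,0],0]
    - [[0,1.3,0],0]
    - [[0,1,0],0]
    - [[0,0,0],0]
    - [[0,0,0],0]

```text
time_s: 18.1
position: [0.5857, 0.3051, 0.0403]
tcp_rot: [[-0.163, 0.987, -0.015], [0.987, 0.162, -0.007], [-0.005, -0.016, -1.0]]
force: [-0.3, -0.7, -0.8]
opening: 1.002
```

send_rows:
  motion:
    - [[0,0,0],0]
    - [[0,0,0],0]
    - [[0,0,0],0]
    - [[0,0,0],0]
    - [[0,0,0],0]
  gripper: 1

```text
time_s: 18.52
position: [0.5868, 0.3054, 0.0421]
tcp_rot: [[-0.162, 0.987, -0.012], [0.987, 0.162, -0.006], [-0.004, -0.013, -1.0]]
force: [0.5, -0.4, -0.4]
opening: 0.709
```

send_rows:
  motion:
    - [[0,0,0],0]
    - [[0,0,0],0]
    - [[0,0,0],0]
    - [[0,0,0],0]
    - [[0,0,0],0]

```text
time_s: 18.93
position: [0.5867, 0.3053, 0.0422]
tcp_rot: [[-0.162, 0.987, -0.012], [0.987, 0.162, -0.006], [-0.004, -0.013, -1.0]]
force: [-0.1, -0.1, 0.7]
opening: 0.458
```

```bash
python3 - <<'E'
from h import *
st=stat()
E
```

```text
t 18.93 pos [0.5867 0.3053 0.0422] yaw 99.35 tilt [-0.0121 -0.0064 -0.9999] F [-0.09 -0.13  0.75] M [ 0.15  0.01 -0.01] op 0.458
```

send_rows:
  motion:
    - [[0,0,-5],0]
    - [[0,0,-10],0]
    - [[0,0,-14],0]
    - [[0,0,-16],0]
    - [[0,0,-14],0]

```text
time_s: 19.35
position: [0.5841, 0.3045, 0.1]
tcp_rot: [[-0.162, 0.986, -0.022], [0.987, 0.162, -0.01], [-0.006, -0.024, -1.0]]
force: [-0.1, 0.9, -3.1]
opening: 0.458
```

```bash
python3 - <<'E'
from h import *
stat();go([.589,.046,.115],95.9,step=30)
E
```

```text
t 19.35 pos [0.5841 0.3045 0.1   ] yaw 99.34 tilt [-0.0223 -0.0096 -0.9997] F [-0.14  0.94 -3.07] M [ 0.03 -0.08  0.01] op 0.458
[[[-25.6, -3.7, -1.3], 0.006], [[-25.6, -3.6, -1.3], 0.006], [[-25.6, -3.4, -1.3], 0.006], [[-25.7, -3.3, -1.3], 0.006], [[-25.7, -3.1, -1.3], 0.006]]
[[[-25.7, -3.0, -1.3], 0.006], [[-25.7, -2.8, -1.3], 0.006], [[-25.7, -2.7, -1.3], 0.006], [[-25.7, -2.5, -1.3], 0.006], [[-25.8, -2.4, -1.3], 0.006]]
```

send_rows:
  motion:
    - [[-10,-2,-1],0.004]
    - [[-18,-3,-1],0.004]
    - [[-24,-3,-1],0.004]
    - [[-24,-3,-1],0.004]
    - [[-24,-3,-1],0.004]

```text
time_s: 19.77
position: [0.5862, 0.2045, 0.1131]
tcp_rot: [[-0.15, 0.989, -0.014], [0.989, 0.15, -0.006], [-0.004, -0.015, -1.0]]
force: [-0.0, -1.1, -2.5]
opening: 0.454
```

send_rows:
  motion:
    - [[-24,-3,-1],0.004]
    - [[-24,-3,-1],0.004]
    - [[-24,-3,-1],0.004]
    - [[-22,-2,-1],0.004]
    - [[-20,-2,-1],0.004]

```text
time_s: 20.18
position: [0.5851, 0.0801, 0.1204]
tcp_rot: [[-0.128, 0.992, -0.019], [0.992, 0.128, -0.009], [-0.006, -0.02, -1.0]]
force: [-0.2, 0.2, -2.4]
opening: 0.456
```

```bash
python3 - <<'E'
from h import *
stat();go([.589,.046,.11],95.9,step=30)
E
```

```text
t 20.18 pos [0.5851 0.0801 0.1204] yaw 97.38 tilt [-0.019  -0.0086 -0.9998] F [-0.21  0.23 -2.44] M [ 0.04 -0.06 -0.01] op 0.456
[[[-6.8, -0.1, 2.1], 0.0052], [[-6.8, -0.0, 2.1], 0.0052], [[-6.8, 0.0, 2.1], 0.0052], [[-6.8, 0.0, 2.1], 0.0052], [[-6.8, 0.1, 2.1], 0.0052]]
```

send_rows:
  motion:
    - [[-12,0,2],0.005]
    - [[-8,0,2],0.005]
    - [[-4,0,1],0.005]
    - [[-2,0,0],0.005]
    - [[0,0,0],0.005]

```text
time_s: 20.6
position: [0.5868, 0.0474, 0.1158]
tcp_rot: [[-0.095, 0.995, -0.021], [0.995, 0.095, -0.009], [-0.007, -0.022, -1.0]]
force: [-0.6, -1.1, -2.9]
opening: 0.451
```

send_rows:
  motion:
    - [[0,0,0],0]
    - [[0,0,0],0]
    - [[0,0,0],0]
    - [[0,0,0],0]
    - [[0,0,0],0]

```text
time_s: 21.02
position: [0.5861, 0.0515, 0.1153]
tcp_rot: [[-0.099, 0.995, -0.022], [0.995, 0.099, -0.008], [-0.006, -0.023, -1.0]]
force: [-0.6, -0.6, -2.9]
opening: 0.457
```

```bash
python3 - <<'E'
from h import *
from rig import *
c=capture("wrist");st=stat();save((c,st),"w9.pkl");p=st["position"];R=np.array(st["tcp_rot"])
go([.591,.046,.11],95.9,step=30)
h=np.array([.4395,.0305]);u=np.array([np.cos(np.radians(5.9)),np.sin(np.radians(5.9))])
it=[(circ(c,*(h+u*k*.05),.03,.009),(0,0,255)) for k in range(5)]
o=-.0022*R[:2,1]
it+=vmodel(c,p[0]+o[0],p[1]+o[1],p[2]-.0122,yaw(R)-np.pi/2)
draw(c,it,"pics/w9.png",(150,90,350,290),2.95)
E
```

```text
t 21.07 pos [0.5862 0.0515 0.1154] yaw 95.7 tilt [-0.0222 -0.0079 -0.9997] F [-0.46  1.12 -2.68] M [ 0.06 -0.05 -0.  ] op 0.459
[[[-1.2, 0.9, 1.1], -0.0007], [[-1.2, 0.9, 1.1], -0.0007], [[-1.2, 0.9, 1.1], -0.0007], [[-1.2, 0.9, 1.1], -0.0007], [[-1.2, 0.9, 1.1], -0.0007]]
```

View pics/w9.png

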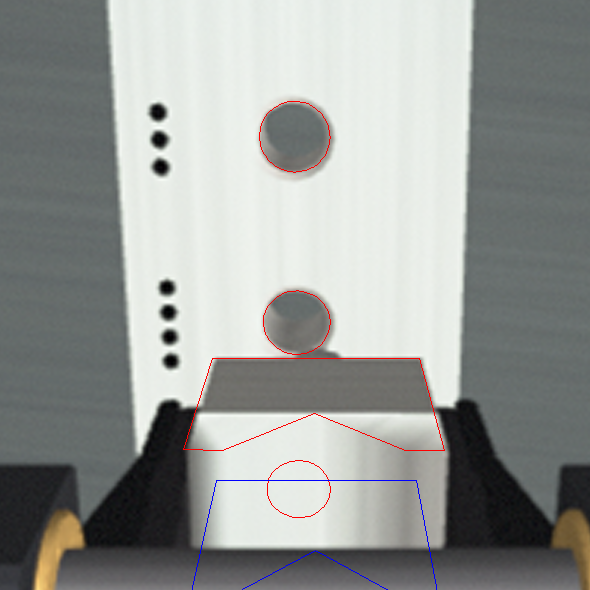

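send_rows:
  motion:
    - [[-1.2,0.9,4],-0.001]
    - [[-1.2,0.9,7],-0.001]
    - [[-1.2,0.9,8],-0.001]
    - [[-1.2,0.9,8],0]
    - [[-0.8,0.7,5],0]

```text
time_s: 21.48
position: [0.5915, 0.0462, 0.0815]
tcp_rot: [[-0.104, 0.994, -0.019], [0.995, 0.104, -0.008], [-0.006, -0.02, -1.0]]
force: [0.0, -0.6, -3.0]
opening: 0.457
```

```bash
python3 - <<'E'
from h import *
st=stat();go([.5912,.0461,st["position"][2]],95.9,step=30)
E
```

```text
t 21.48 pos [0.5915 0.0462 0.0815] yaw 95.96 tilt [-0.0194 -0.0083 -0.9998] F [ 0.01 -0.6  -2.97] M [ 0.07 -0.06 -0.05] op 0.457
[[[-0.0, -0.1, 0.0], 0.0002], [[-0.0, -0.1, 0.0], 0.0002], [[-0.0, -0.1, 0.0], 0.0002], [[-0.0, -0.1, 0.0], 0.0002], [[-0.0, -0.1, 0.0], 0.0002]]
```

send_rows:
  motion:
    - [[0,0,2],0]
    - [[0,0,3],0]
    - [[0,0,3],0]
    - [[0,0,3],0]
    - [[0,0,3],0]

```text
time_s: 21.9
position: [0.5905, 0.0454, 0.0638]
tcp_rot: [[-0.103, 0.994, -0.023], [0.995, 0.103, -0.008], [-0.005, -0.024, -1.0]]
force: [-0.2, -0.1, -3.3]
opening: 0.457
```

```bash
python3 - <<'E'
from h import *
st=stat();go([.5912,.0461,st["position"][2]],95.9,step=30)
E
```

```text
t 21.9 pos [0.5905 0.0454 0.0638] yaw 95.9 tilt [-0.0229 -0.0079 -0.9997] F [-0.19 -0.15 -3.27] M [ 0.05 -0.01  0.05] op 0.457
[[[0.1, 0.2, -0.0], -0.0], [[0.1, 0.2, -0.0], -0.0], [[0.1, 0.2, -0.0], -0.0], [[0.1, 0.2, -0.0], -0.0], [[0.1, 0.2, -0.0], -0.0]]
```

send_rows:
  motion:
    - [[0.3,0.3,2],0]
    - [[0.2,0.3,3],0]
    - [[0,0.1,3],0]
    - [[0,0,3],0]
    - [[0,0,3],0]

```text
time_s: 22.32
position: [0.5914, 0.0461, 0.049]
tcp_rot: [[-0.103, 0.994, -0.021], [0.995, 0.103, -0.008], [-0.006, -0.022, -1.0]]
force: [0.3, -0.1, -3.3]
opening: 0.457
```

```bash
python3 - <<'E'
from h import *
st=stat();go([.5912,.0461,st["position"][2]],95.9,step=30)
E
```

```text
t 22.32 pos [0.5914 0.0461 0.049 ] yaw 95.91 tilt [-0.0212 -0.008  -0.9997] F [ 0.31 -0.08 -3.3 ] M [ 0.05  0.03 -0.02] op 0.457
[[[0.0, -0.0, 0.0], 0.0], [[0.0, -0.0, 0.0], 0.0], [[0.0, -0.0, 0.0], 0.0], [[0.0, -0.0, 0.0], 0.0], [[0.0, -0.0, 0.0], 0.0]]
```

send_rows:
  motion:
    - [[0,0,1.5],0]
    - [[0,0,1.5],0]
    - [[0,0,1.5],0]
    - [[0,0,1],0]
    - [[0,0,0.5],0]

```text
time_s: 22.73
position: [0.5911, 0.046, 0.0422]
tcp_rot: [[-0.103, 0.994, -0.022], [0.995, 0.103, -0.008], [-0.006, -0.023, -1.0]]
force: [-1.0, -0.7, 3.1]
opening: 0.456
```

```bash
python3 - <<'E'
from h import *
st=stat();go([.5912,.0461,st["position"][2]],95.9,step=30)
E
```

```text
t 22.73 pos [0.5911 0.046  0.0422] yaw 95.91 tilt [-0.0218 -0.008  -0.9997] F [-0.98 -0.67  3.11] M [0.14 0.19 0.03] op 0.456
[[[0.0, 0.0, -0.0], 0.0], [[0.0, 0.0, -0.0], 0.0], [[0.0, 0.0, -0.0], 0.0], [[0.0, 0.0, -0.0], 0.0], [[0.0, 0.0, -0.0], 0.0]]
```

Seated (force reversed to +3 N). Release.

send_rows:
  motion:
    - [[0,0,0],0]
    - [[0,0,0],0]
    - [[0,0,0],0]
    - [[0,0,0],0]
    - [[0,0,0],0]
  gripper: 0

```text
time_s: 23.15
position: [0.5933, 0.0458, 0.0442]
tcp_rot: [[-0.103, 0.995, -0.016], [0.995, 0.103, -0.009], [-0.007, -0.017, -1.0]]
force: [0.3, 0.2, 0.8]
opening: 0.751
```

send_rows:
  motion:
    - [[0,0,0],0]
    - [[0,0,0],0]
    - [[0,0,0],0]
    - [[0,0,0],0]
    - [[0,0,0],0]

```text
time_s: 23.57
position: [0.5937, 0.0458, 0.0446]
tcp_rot: [[-0.103, 0.995, -0.016], [0.995, 0.103, -0.009], [-0.007, -0.016, -1.0]]
force: [0.7, -0.0, -0.2]
opening: 0.996
```

```bash
python3 - <<'E'
from h import *
from rig import *
c=capture("wrist");st=stat();save((c,st),"w10.pkl")
draw(c,vmodel(c,.5888,.0459,.03,np.radians(5.9)),"pics/w10.png",(150,150,350,290),4)
E
```

```text
t 23.62 pos [0.5937 0.0458 0.0446] yaw 95.91 tilt [-0.0155 -0.0087 -0.9998] F [ 0.78  0.3  -0.77] M [0.03 0.03 0.01] op 0.997
```

View pics/w10.png

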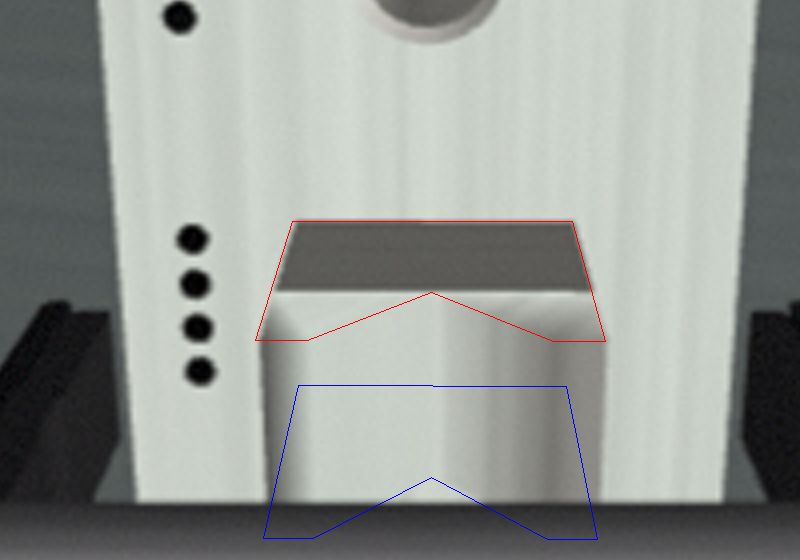

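send_rows:
  motion:
    - [[0,0,-10],0]
    - [[0,0,-20],0]
    - [[0,0,-25],0]
    - [[0,0,-25],0]
    - [[0,0,-18],0]

```text
time_s: 24.03
position: [0.5913, 0.0469, 0.1429]
tcp_rot: [[-0.103, 0.994, -0.029], [0.995, 0.103, -0.007], [-0.004, -0.029, -1.0]]
force: [0.5, 1.1, -0.4]
opening: 1.0
```

```bash
python3 - <<'E'
from h import *
st=stat();go([.481,-.287,.14],109,step=25)
E
```

```text
t 24.03 pos [0.5913 0.0469 0.1429] yaw 95.9 tilt [-0.0287 -0.0072 -0.9996] F [ 0.48  1.08 -0.43] M [ 0.07 -0.07 -0.02] op 1.0
[[[-21.4, -9.6, 0.6], -0.0152], [[-21.2, -9.9, 0.6], -0.0152], [[-21.1, -10.2, 0.6], -0.0152], [[-20.9, -10.6, 0.6], -0.0152], [[-20.8, -10.9, 0.6], -0.0152]]
[[[-20.6, -11.2, 0.6], -0.0152], [[-20.4, -11.5, 0.6], -0.0152], [[-20.2, -11.8, 0.6], -0.0152], [[-20.1, -12.1, 0.6], -0.0152], [[-19.9, -12.4, 0.6], -0.0152]]
[[[-19.7, -12.7, 0.6], -0.0152], [[-19.5, -13.0, 0.6], -0.0152], [[-19.3, -13.3, 0.6], -0.0152], [[-19.1, -13.6, 0.6], -0.0152], [[-18.9, -13.9, 0.6], -0.0152]]
```

send_rows:
  motion:
    - [[-25,-11,0.5],-0.017]
    - [[-25,-12,0.5],-0.017]
    - [[-25,-12,0.5],-0.017]
    - [[-25,-13,0.5],-0.017]
    - [[-24,-13,0.5],-0.017]

```text
time_s: 24.45
position: [0.5538, -0.0836, 0.1534]
tcp_rot: [[-0.201, 0.979, -0.008], [0.979, 0.201, -0.009], [-0.008, -0.01, -1.0]]
force: [0.5, -0.9, -0.1]
opening: 0.998
```

send_rows:
  motion:
    - [[-24,-14,0.5],-0.017]
    - [[-24,-14,0.5],-0.017]
    - [[-24,-15,0.5],-0.017]
    - [[-23,-15,0.5],-0.017]
    - [[-20,-13,0.5],-0.017]

```text
time_s: 24.87
position: [0.5095, -0.2185, 0.1572]
tcp_rot: [[-0.289, 0.957, -0.004], [0.957, 0.289, -0.012], [-0.01, -0.007, -1.0]]
force: [1.2, -1.2, 0.0]
opening: 0.999
```

```bash
python3 - <<'E'
from h import *
st=stat();go([.481,-.287,.14],109,step=25)
E
```

```text
t 24.87 pos [ 0.5095 -0.2185  0.1572] yaw 106.77 tilt [-0.0038 -0.0119 -0.9999] F [ 1.24 -1.16  0.05] M [ 0.04 -0.03  0.01] op 0.999
[[[-11.4, -9.4, 3.6], -0.0078], [[-11.4, -9.5, 3.6], -0.0078], [[-11.3, -9.6, 3.6], -0.0078], [[-11.2, -9.6, 3.6], -0.0078], [[-11.1, -9.7, 3.6], -0.0078]]
```

Tilt improved. Decelerate.

send_rows:
  motion:
    - [[-17,-14,3],-0.008]
    - [[-13,-11,3],-0.008]
    - [[-8,-7,3],-0.008]
    - [[-4,-4,3],-0.008]
    - [[-2,-2,2],-0.008]

```text
time_s: 25.28
position: [0.4844, -0.281, 0.1481]
tcp_rot: [[-0.323, 0.946, 0.001], [0.946, 0.323, -0.018], [-0.017, -0.004, -1.0]]
force: [-0.4, -0.6, 0.0]
opening: 1.001
```

send_rows:
  motion:
    - [[0,0,0],0]
    - [[0,0,0],0]
    - [[0,0,0],0]
    - [[0,0,0],0]
    - [[0,0,0],0]

```text
time_s: 25.7
position: [0.485, -0.2786, 0.1487]
tcp_rot: [[-0.325, 0.946, 0.002], [0.946, 0.325, -0.017], [-0.016, -0.004, -1.0]]
force: [0.1, 0.9, -0.2]
opening: 0.996
```

```bash
python3 - <<'E'
from h import *
from rig import *
c=capture("wrist");st=stat();save((c,st),"w11.pkl");cv2.imwrite("pics/w11.png",c["image"])
for t in ["balance","shell_mid"]:
  print(t,[(round(d["p"],2),np.round(d["xy"],1),plane(c,[d["xy"]],.0365).round(4)) for d in place_of("wrist",t)][:4])
E
```

```text
t 25.75 pos [ 0.485  -0.2785  0.1487] yaw 108.96 tilt [ 0.0015 -0.0164 -0.9999] F [-0.27 -0.13  0.22] M [0.08 0.02 0.02] op 0.998
balance [(0.87, array([247. , 179.7]), array([[ 0.4842, -0.2895,  0.0365]]))]
shell_mid [(0.62, array([249.3, 109.9]), array([[ 0.4274, -0.3064,  0.0365]]))]
```

View pics/w11.png

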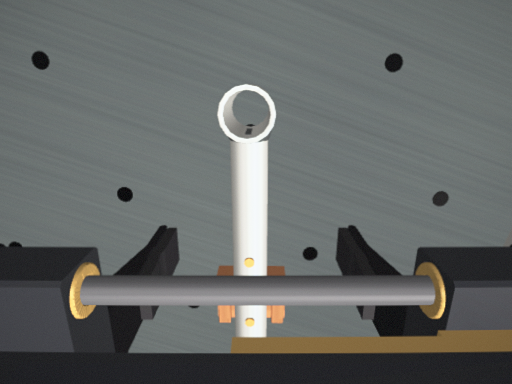

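```bash
cat >> h.py <<'E'
def wmodel(c,x,y,z,a,tilt=0):
    """shell axis x,y ; z of tube axis ; yaw a"""
    u=np.array([np.cos(a),np.sin(a)]);v=np.array([-u[1],u[0]])
    it=[(circ(c,x,y,z+.0365,.021),(0,0,255)),(circ(c,x,y,z-.0365,.021),(0,200,200))]
    h=np.array([x,y])
    C=ray(c,[[0,0]])[0]
    L=[]
    for s in (-1,1):
        P=[]
        for d in (.021,.28):
            b=np.r_[h+u*d,z]; w=C-b; w-=np.r_[u,0]*(w@np.r_[u,0]); w/=np.linalg.norm(w)
            D=np.linalg.norm(C-b); n=np.cross(np.r_[u,0],w)
            P.append(b+.0159*s*n)   # silhouette approx
        L.append(proj(c,P))
    it.append((np.vstack([L[0],L[1][::-1]]),(255,0,0)))
    q=proj(c,[np.r_[h+u*.06,z+.0159]]);it.append((q+np.array([[-3,0],[3,0]]),(0,200,0)))
    return it
E
python3 - <<'E'
from h import *
c,st=pickle.load(open("w11.pkl","rb"))
S=plane(c,[[246.5,113.5]],.073);D=plane(c,[[249.5,262],[250,322]],.0524);print(S,D)
for d in D: print(np.hypot(*(d-S[0])[:2]),np.degrees(np.arctan2(*(d-S[0])[1::-1])))
x,y=S[0][:2]
draw(c,wmodel(c,x,y,.0365,np.radians(18.4)),"pics/w11b.png",(170,70,330,270),2.95)
E
```

```text
[[ 0.42740714 -0.30698598  0.073     ]] [[ 0.55101542 -0.26418018  0.0524    ]
 [ 0.61201725 -0.24326268  0.0524    ]]
0.13081033925277694 19.10107684947927
0.19529861604301105 19.04353433845564
```

View pics/w11b.png

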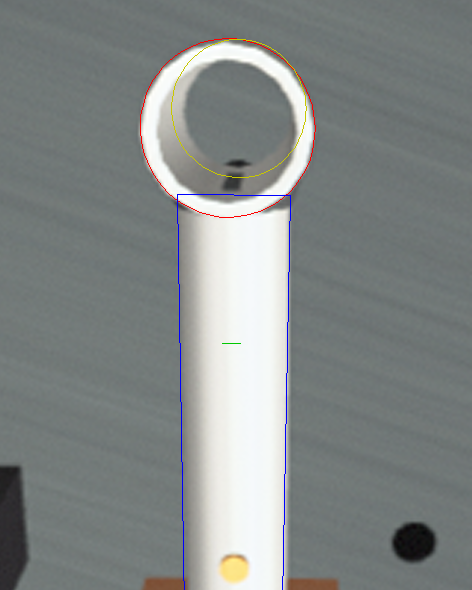

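```bash
python3 - <<'E'
from h import *
go([.4841,-.2874,.0735],109.05,step=18)
E
```

```text
[[[-1.3, -0.6, 15.1], -0.0004], [[-1.3, -0.6, 15.1], -0.0004], [[-1.3, -0.6, 15.1], -0.0004], [[-1.3, -0.6, 15.1], -0.0004], [[-1.3, -0.6, 15.1], -0.0004]]
```

send_rows:
  motion:
    - [[-1.3,-0.6,10],0]
    - [[-1.3,-0.6,15],0]
    - [[-1.3,-0.6,15],0]
    - [[-1.3,-0.6,15],0]
    - [[-1.3,-0.6,14],0]

```text
time_s: 26.27
position: [0.4872, -0.2889, 0.0789]
tcp_rot: [[-0.326, 0.945, 0.009], [0.945, 0.326, -0.023], [-0.024, 0.001, -1.0]]
force: [0.0, -0.5, 0.0]
opening: 0.997
```

```bash
python3 - <<'E'
from h import *
stat();go([.4841,-.2874,.0215],109.05,step=18)
E
```

```text
t 26.27 pos [ 0.4872 -0.2889  0.0789] yaw 109.05 tilt [ 0.0086 -0.0228 -0.9997] F [ 0.04 -0.54  0.02] M [-0.    0.09 -0.06] op 0.997
[[[0.8, -0.5, 11.5], 0.0], [[0.8, -0.5, 11.5], 0.0], [[0.8, -0.5, 11.5], 0.0], [[0.8, -0.5, 11.5], 0.0], [[0.8, -0.5, 11.5], 0.0]]
```

send_rows:
  motion:
    - [[0.8,-0.6,10],0]
    - [[0.8,-0.6,10],0]
    - [[0.8,-0.6,9],0]
    - [[0.8,-0.5,8],0]
    - [[0.5,-0.3,6],0]

```text
time_s: 26.68
position: [0.4821, -0.2865, 0.0282]
tcp_rot: [[-0.326, 0.945, 0.005], [0.945, 0.326, -0.019], [-0.02, -0.002, -1.0]]
force: [-0.6, 0.8, -0.4]
opening: 1.001
```

```bash
python3 - <<'E'
from h import *
stat();go([.4841,-.2874,.0195],109.05,step=18)
E
```

```text
t 26.68 pos [ 0.4821 -0.2865  0.0282] yaw 109.03 tilt [ 0.0045 -0.0193 -0.9998] F [-0.64  0.78 -0.4 ] M [0.08 0.06 0.  ] op 1.001
[[[-0.3, 0.3, 1.7], -0.0001], [[-0.3, 0.3, 1.7], -0.0001], [[-0.3, 0.3, 1.7], -0.0001], [[-0.3, 0.3, 1.7], -0.0001], [[-0.3, 0.3, 1.7], -0.0001]]
```

send_rows:
  motion:
    - [[-0.3,0.4,2.5],0]
    - [[-0.3,0.4,2],0]
    - [[-0.3,0.4,1.5],0]
    - [[-0.2,0.3,1],0]
    - [[0,0,0],0]

```text
time_s: 27.1
position: [0.4839, -0.287, 0.0194]
tcp_rot: [[-0.326, 0.945, 0.004], [0.945, 0.326, -0.019], [-0.019, -0.002, -1.0]]
force: [-0.4, -1.4, -0.0]
opening: 0.999
```

```bash
python3 - <<'E'
from h import *
from rig import *
c=capture("wrist");st=stat();save((c,st),"w12.pkl");go([.4841,-.2874,.0195],109.05,step=18)
draw(c,wmodel(c,.4274,-.3070,.0365,np.radians(19.05)),"pics/w12b.png",(130,50,380,300),2.3)
E
```

```text
t 27.15 pos [ 0.484  -0.2871  0.0196] yaw 109.03 tilt [ 0.004  -0.0188 -0.9998] F [ 0.42 -0.57 -0.84] M [0.13 0.03 0.03] op 1.003
[[[-0.1, -0.0, 0.0], -0.0001], [[-0.1, -0.0, 0.0], -0.0001], [[-0.1, -0.0, 0.0], -0.0001], [[-0.1, -0.0, 0.0], -0.0001], [[-0.1, -0.0, 0.0], -0.0001]]
```

View pics/w12b.png

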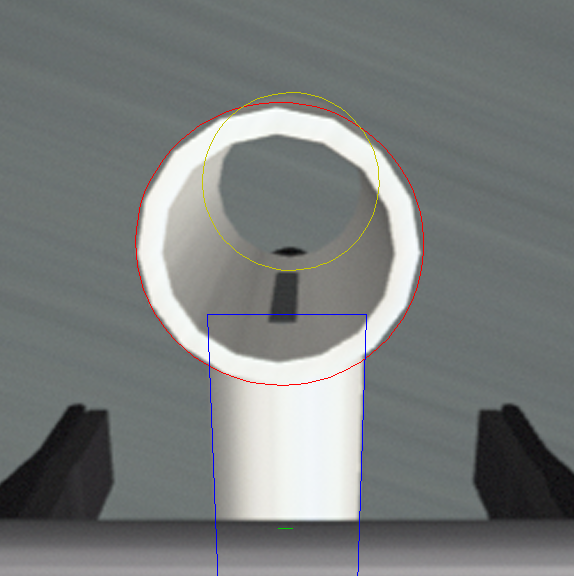

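send_rows:
  motion:
    - [[0,0,1],0]
    - [[0,0,0],0]
    - [[0,0,0],0]
    - [[0,0,0],0]
    - [[0,0,0],0]
  gripper: 1

```text
time_s: 27.57
position: [0.4849, -0.2878, 0.02]
tcp_rot: [[-0.326, 0.945, 0.006], [0.945, 0.326, -0.021], [-0.022, -0.001, -1.0]]
force: [-1.0, 0.0, -0.6]
opening: 0.706
```

send_rows:
  motion:
    - [[0,0,0],0]
    - [[0,0,0],0]
    - [[0,0,0],0]
    - [[0,0,0],0]
    - [[0,0,0],0]

```text
time_s: 27.98
position: [0.4851, -0.2882, 0.0203]
tcp_rot: [[-0.326, 0.945, 0.007], [0.945, 0.326, -0.022], [-0.023, -0.0, -1.0]]
force: [0.3, -0.6, 0.3]
opening: 0.354
```

```bash
python3 - <<'E'
from h import *
stat()
E
```

```text
t 27.98 pos [ 0.4851 -0.2882  0.0203] yaw 109.04 tilt [ 0.0071 -0.0218 -0.9997] F [ 0.35 -0.61  0.3 ] M [-0.03 -0.04 -0.01] op 0.354
```

send_rows:
  motion:
    - [[0,0,-2],0]
    - [[0,0,-4],0]
    - [[0,0,-6],0]
    - [[0,0,-8],0]
    - [[0,0,-10],0]

```text
time_s: 28.4
position: [0.4814, -0.2844, 0.0481]
tcp_rot: [[-0.326, 0.945, -0.002], [0.945, 0.326, -0.014], [-0.012, -0.006, -1.0]]
force: [0.8, 0.2, -4.1]
opening: 0.354
```

```bash
python3 - <<'E'
from h import *
print(np.array(stat()["tcp_rot"])[2])
E
```

```text
t 28.4 pos [ 0.4814 -0.2844  0.0481] yaw 109.03 tilt [-0.0019 -0.0136 -0.9999] F [ 0.76  0.19 -4.09] M [ 0.07  0.01 -0.03] op 0.354
[-0.012233   -0.00617494 -0.99990611]
```

send_rows:
  motion:
    - [[0,0,-12],0]
    - [[0,0,-13],0]
    - [[0,0,-13],0]
    - [[0,0,-13],0]
    - [[0,0,-13],0]

```text
time_s: 28.82
position: [0.4799, -0.2817, 0.1175]
tcp_rot: [[-0.326, 0.945, -0.004], [0.945, 0.326, -0.011], [-0.009, -0.008, -1.0]]
force: [-0.3, -0.1, -4.1]
opening: 0.358
```

```bash
python3 - <<'E'
from h import *
from rig import *
c=capture("wrist");cv2.imwrite("pics/w13.png",c["image"])
st=stat();print(np.array(st["tcp_rot"])[2]);save((c,st),"w13.pkl")
p=st["position"]; a=yaw(np.array(st["tcp_rot"]))-np.pi/2
x,y=p[0]-.0607*np.cos(a),p[1]-.0607*np.sin(a)
draw(c,wmodel(c,x,y,p[2]+.0162,a),"pics/w13b.png",(130,50,380,300),2.3)
E
```

```text
t 28.87 pos [ 0.4813 -0.2827  0.1202] yaw 109.05 tilt [-5.000e-04 -1.450e-02 -9.999e-01] F [-0.35 -0.34 -2.23] M [0.   0.07 0.02] op 0.361
[-0.01357748 -0.00522128 -0.99989419]
```

View pics/w13b.png

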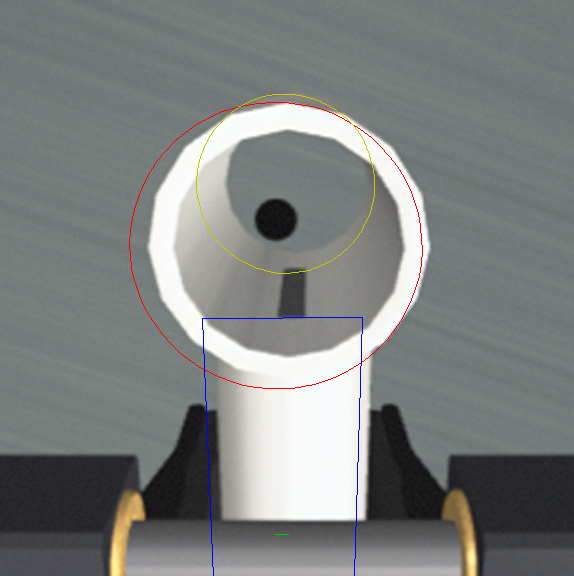

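send_rows:
  motion:
    - [[0,0,-9],0]
    - [[0,0,-6],0]
    - [[0,0,-3],0]
    - [[0,0,-1],0]
    - [[0,0,0],0]

```text
time_s: 29.28
position: [0.4809, -0.2819, 0.1428]
tcp_rot: [[-0.327, 0.945, 0.001], [0.945, 0.327, -0.016], [-0.015, -0.004, -1.0]]
force: [0.8, -1.1, -4.4]
opening: 0.354
```

```bash
cat >> h.py <<'E'
def wlook(name):
    from rig import capture
    c=capture("wrist");st=stat();R=np.array(st["tcp_rot"]);print("pitch,roll",R[2,1].round(4),R[2,0].round(4));save((c,st),name+".pkl")
    p=np.array(st["position"])-.0162*R[:,2]; a=yaw(R)-np.pi/2
    x,y=p[0]-.0607*np.cos(a),p[1]-.0607*np.sin(a)
    draw(c,wmodel(c,x,y,p[2],a),f"pics/{name}.png",(130,50,380,300),2.3)
E
python3 - <<'E'
from h import *
wlook("w14")
E
```

```text
t 29.33 pos [ 0.4808 -0.2818  0.1426] yaw 109.05 tilt [ 7.000e-04 -1.550e-02 -9.999e-01] F [-1.59  0.97 -4.4 ] M [ 0.06  0.02 -0.05] op 0.353
pitch,roll -0.0044 -0.0149
```

View pics/w14.png

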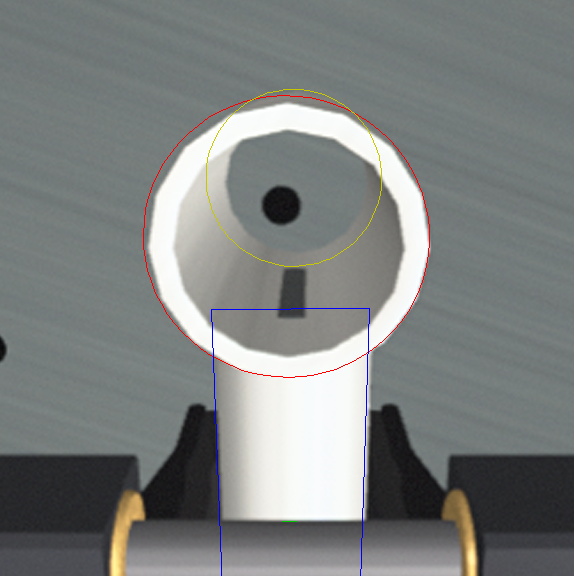

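```bash
python3 - <<'E'
from h import *
go([.4995,.037,.148],95.9,step=16)
E
```

```text
[[[14.8, 6.1, -0.5], 0.0115], [[14.8, 5.9, -0.5], 0.0115], [[14.9, 5.7, -0.5], 0.0115], [[15.0, 5.6, -0.5], 0.0115], [[15.0, 5.4, -0.5], 0.0115]]
[[[15.1, 5.2, -0.5], 0.0115], [[15.1, 5.1, -0.5], 0.0115], [[15.2, 4.9, -0.5], 0.0115], [[15.3, 4.7, -0.5], 0.0115], [[15.3, 4.5, -0.5], 0.0115]]
[[[15.4, 4.4, -0.5], 0.0115], [[15.4, 4.2, -0.5], 0.0115], [[15.5, 4.0, -0.5], 0.0115], [[15.5, 3.8, -0.5], 0.0115], [[15.5, 3.6, -0.5], 0.0115]]
[[[15.6, 3.5, -0.5], 0.0115], [[15.6, 3.3, -0.5], 0.0115], [[15.7, 3.1, -0.5], 0.0115], [[15.7, 2.9, -0.5], 0.0115], [[15.7, 2.7, -0.5], 0.0115]]
```

send_rows:
  motion:
    - [[4,2,-0.5],0.004]
    - [[8,3,-0.5],0.008]
    - [[11,4,-0.5],0.01]
    - [[14,5,-0.5],0.0115]
    - [[15,5,-0.5],0.0115]

```text
time_s: 29.75
position: [0.4823, -0.2254, 0.1417]
tcp_rot: [[-0.276, 0.961, -0.002], [0.961, 0.276, -0.014], [-0.013, -0.006, -1.0]]
force: [0.0, -0.1, -5.0]
opening: 0.351
```

send_rows:
  motion:
    - [[15,5,-0.5],0.0115]
    - [[15,5,-0.5],0.0115]
    - [[15,5,-0.5],0.0115]
    - [[15,5,-0.5],0.0115]
    - [[15,5,-0.5],0.0115]

```text
time_s: 30.17
position: [0.4849, -0.1381, 0.1408]
tcp_rot: [[-0.214, 0.977, -0.008], [0.977, 0.214, -0.009], [-0.007, -0.01, -1.0]]
force: [-0.1, 0.5, -4.7]
opening: 0.355
```

```bash
python3 - <<'E'
from h import *
print(np.array(stat()["tcp_rot"])[2]);go([.4995,.037,.148],95.9,step=16)
E
```

```text
t 30.17 pos [ 0.4849 -0.1381  0.1408] yaw 102.38 tilt [-0.0081 -0.0085 -0.9999] F [-0.11  0.52 -4.73] M [ 0.1  -0.03  0.01] op 0.355
[-0.00658574 -0.00978731 -0.99993042]
[[[11.2, 3.5, -0.6], 0.0075], [[11.2, 3.4, -0.6], 0.0075], [[11.2, 3.3, -0.6], 0.0075], [[11.3, 3.2, -0.6], 0.0075], [[11.3, 3.1, -0.6], 0.0075]]
[[[11.3, 3.0, -0.6], 0.0075], [[11.3, 2.9, -0.6], 0.0075], [[11.4, 2.9, -0.6], 0.0075], [[11.4, 2.8, -0.6], 0.0075], [[11.4, 2.7, -0.6], 0.0075]]
[[[11.4, 2.6, -0.6], 0.0075], [[11.4, 2.5, -0.6], 0.0075], [[11.5, 2.4, -0.6], 0.0075], [[11.5, 2.3, -0.6], 0.0075], [[11.5, 2.3, -0.6], 0.0075]]
```

send_rows:
  motion:
    - [[15,4.5,-0.5],0.0105]
    - [[15,4.5,-0.5],0.0105]
    - [[15,4.5,-0.5],0.0105]
    - [[15,4,-0.5],0.0105]
    - [[15,4,-0.5],0.0105]

```text
time_s: 30.58
position: [0.4885, -0.0516, 0.1408]
tcp_rot: [[-0.159, 0.987, -0.014], [0.987, 0.159, -0.005], [-0.002, -0.015, -1.0]]
force: [0.7, 0.3, -4.9]
opening: 0.353
```

```bash
python3 - <<'E'
from h import *
print(np.array(stat()["tcp_rot"])[2]);go([.4995,.037,.145],95.9,step=16)
E
```

```text
t 30.58 pos [ 0.4885 -0.0516  0.1408] yaw 99.15 tilt [-0.0142 -0.0047 -0.9999] F [ 0.72  0.32 -4.87] M [ 0.03 -0.03 -0.03] op 0.353
[-0.00235737 -0.01477867 -0.99988801]
[[[8.6, 2.5, -0.5], 0.0057], [[8.6, 2.4, -0.5], 0.0057], [[8.6, 2.4, -0.5], 0.0057], [[8.6, 2.3, -0.5], 0.0057], [[8.6, 2.3, -0.5], 0.0057]]
[[[8.6, 2.2, -0.5], 0.0057], [[8.7, 2.2, -0.5], 0.0057], [[8.7, 2.1, -0.5], 0.0057], [[8.7, 2.1, -0.5], 0.0057], [[8.7, 2.0, -0.5], 0.0057]]
```

send_rows:
  motion:
    - [[14,4,-0.5],0.009]
    - [[13,4,-0.5],0.008]
    - [[12,3,-0.5],0.007]
    - [[10,3,-0.5],0.006]
    - [[8,2,-0.5],0.005]

```text
time_s: 31.0
position: [0.4925, 0.0159, 0.1412]
tcp_rot: [[-0.123, 0.992, -0.021], [0.992, 0.123, -0.002], [0.001, -0.021, -1.0]]
force: [-0.3, 0.1, -5.1]
opening: 0.354
```

```bash
python3 - <<'E'
from h import *
print(np.array(stat()["tcp_rot"])[2]);go([.4995,.037,.142],95.9,step=16)
E
```

```text
t 31.0 pos [0.4925 0.0159 0.1412] yaw 97.09 tilt [-0.0207 -0.0015 -0.9998] F [-0.34  0.05 -5.06] M [ 0.08 -0.03 -0.01] op 0.354
[ 0.00105062 -0.02070722 -0.99978503]
[[[4.0, 1.9, -0.2], 0.0041], [[4.0, 1.9, -0.2], 0.0041], [[4.0, 1.9, -0.2], 0.0041], [[4.0, 1.9, -0.2], 0.0041], [[4.0, 1.8, -0.2], 0.0041]]
```

send_rows:
  motion:
    - [[5,2,0],0.004]
    - [[4,2,0],0.004]
    - [[3,2,0],0.004]
    - [[2,1,0],0.003]
    - [[1,1,0],0.002]

```text
time_s: 31.42
position: [0.4977, 0.0352, 0.1403]
tcp_rot: [[-0.107, 0.994, -0.023], [0.994, 0.107, -0.001], [0.001, -0.023, -1.0]]
force: [1.1, -0.1, -4.4]
opening: 0.356
```

send_rows:
  motion:
    - [[0,0,0],0]
    - [[0,0,0],0]
    - [[0,0,0],0]
    - [[0,0,0],0]
    - [[0,0,0],0]

```text
time_s: 31.83
position: [0.4983, 0.0338, 0.1403]
tcp_rot: [[-0.105, 0.994, -0.023], [0.994, 0.105, -0.002], [0.001, -0.023, -1.0]]
force: [0.3, -0.4, -4.2]
opening: 0.356
```

```bash
python3 - <<'E'
from h import *
wlook("w15");go([.4995,.037,.142],95.9,step=16)
E
```

```text
t 31.88 pos [0.4983 0.0338 0.1403] yaw 96.02 tilt [-0.0229 -0.0017 -0.9997] F [-0.27 -0.79 -4.25] M [ 0.05 -0.04 -0.03] op 0.36
pitch,roll -0.023 0.0007
[[[0.6, 0.3, -0.4], 0.0004], [[0.6, 0.3, -0.4], 0.0004], [[0.6, 0.3, -0.4], 0.0004], [[0.6, 0.3, -0.4], 0.0004], [[0.6, 0.3, -0.4], 0.0004]]
```

View pics/w15.png

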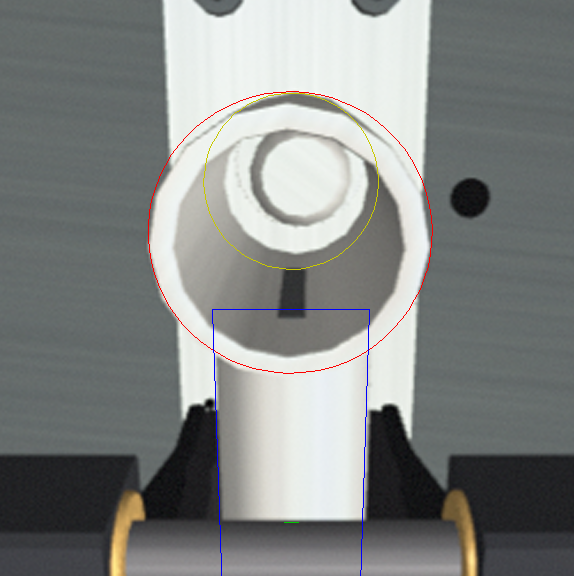

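send_rows:
  motion:
    - [[0.8,0.4,1],0]
    - [[0.9,0.5,1.5],0]
    - [[0.8,0.4,1.5],0]
    - [[0.5,0.2,1],0]
    - [[0,0,0],0]

```text
time_s: 32.3
position: [0.4994, 0.0369, 0.1348]
tcp_rot: [[-0.104, 0.994, -0.023], [0.995, 0.104, -0.002], [0.001, -0.023, -1.0]]
force: [-0.3, 0.0, -4.2]
opening: 0.359
```

send_rows:
  motion:
    - [[0,0,0],0]
    - [[0,0,0],0]
    - [[0,0,0],0]
    - [[0,0,0],0]
    - [[0,0,0],0]

```text
time_s: 32.72
position: [0.4993, 0.0371, 0.1346]
tcp_rot: [[-0.104, 0.994, -0.023], [0.995, 0.104, -0.002], [0.001, -0.023, -1.0]]
force: [-0.4, 0.0, -5.1]
opening: 0.358
```

```bash
python3 - <<'E'
from h import *
from rig import *
wlook("w16");go([.4995,.037,.135],95.9,step=16)
for n in ["scene","top"]:
    c=capture(n);save(c,n+"2.pkl");cv2.imwrite(f"pics/{n}2.png",cv2.resize(c["image"][100:300,140:400],None,fx=3,fy=2.9,interpolation=cv2.INTER_CUBIC))
E
```

```text
t 32.77 pos [0.4993 0.037  0.1346] yaw 95.99 tilt [-0.0232 -0.0016 -0.9997] F [-0.14  0.01 -4.83] M [0.05 0.04 0.01] op 0.358
pitch,roll -0.0233 0.0008
[[[-0.0, 0.0, -0.1], 0.0003], [[-0.0, 0.0, -0.1], 0.0003], [[-0.0, 0.0, -0.1], 0.0003], [[-0.0, 0.0, -0.1], 0.0003], [[-0.0, 0.0, -0.1], 0.0003]]
```

View pics/w16.png

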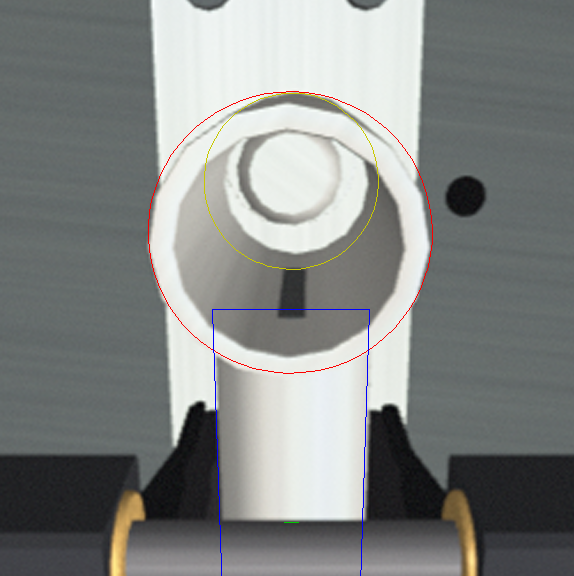

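View pics/scene2.png

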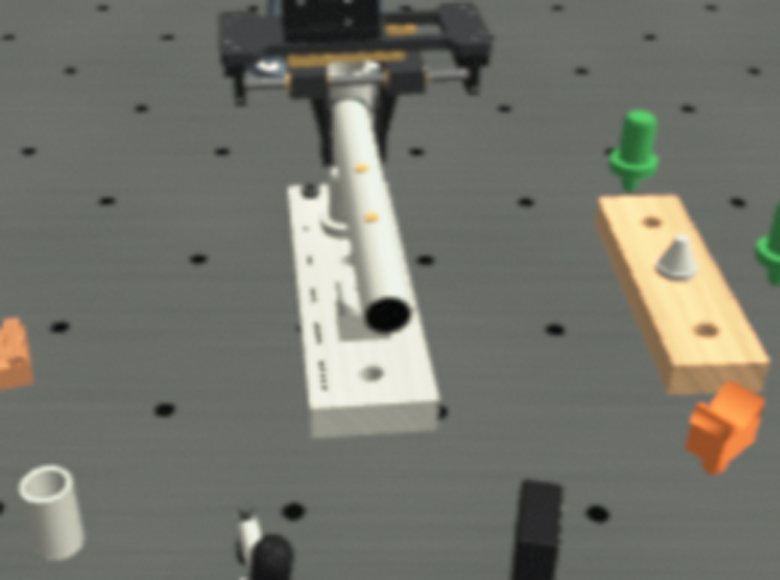

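View pics/top2.png

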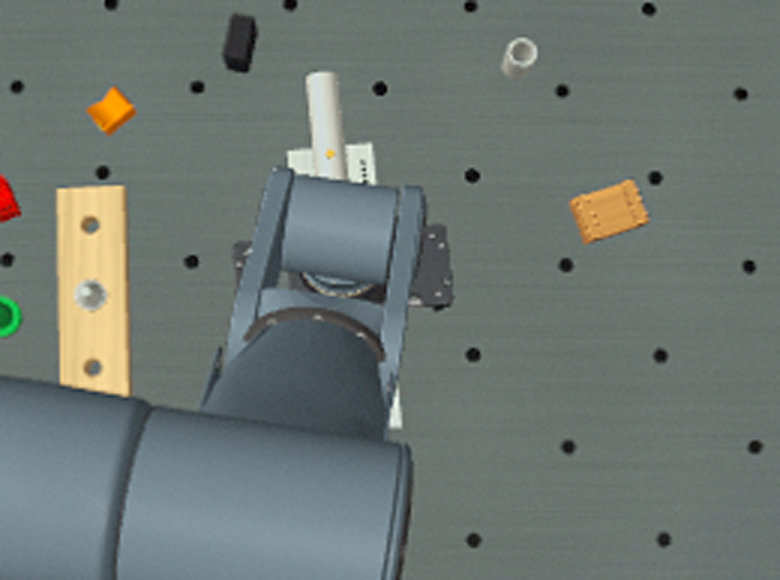

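```bash
python3 - <<'E'
from h import *
c=pickle.load(open("scene2.pkl","rb"))
q=np.array([[140+387/3,100+315/2.9]])
u=np.array([np.cos(np.radians(5.95)),np.sin(np.radians(5.95))])
e=np.array([.4395,.0305])+.28*u
for z in (.142,.1455,.1508): print(z,proj(c,[[*e,z]]),q, "plane",plane(c,q,z).round(4))
# dots at .1308,.1953 along
for crop,d in (((361,169),.1308),((371,217),.1953)):
    p=np.array([.4395,.0305])+d*u
    print(np.array([140+crop[0]/3,100+crop[1]/2.9]),[proj(c,[[*p,.1508+.0159-s*(d-.06)]]).round(1) for s in (0,.023)])
E
```

```text
0.142 [[268.66590674 210.01792273]] [[269.         208.62068966]] plane [[0.7138 0.0602 0.142 ]]
0.1455 [[268.69578986 208.50750039]] [[269.         208.62068966]] plane [[0.7183 0.0601 0.1455]]
0.1508 [[268.74139228 206.20301453]] [[269.         208.62068966]] plane [[0.7251 0.0599 0.1508]]
[260.33333333 158.27586207] [array([[260.5, 157.4]]), array([[260.5, 158.1]])]
[263.66666667 174.82758621] [array([[263.8, 173.8]]), array([[263.7, 175.1]])]
```

```bash
python3 - <<'E'
from h import *
from rig import bot
st=stat();print(np.abs(st["qvel"]).max());bot.hand_in()
E
```

```text
t 32.87 pos [0.4993 0.037  0.1346] yaw 95.99 tilt [-0.0233 -0.0016 -0.9997] F [ 0.11 -0.4  -4.5 ] M [0.09 0.   0.  ] op 0.357
0.10161693040011299
the job is handed in; nothing more can be done
```

The job is handed in at 32.9 s of the 72 s limit. The plug is in bore 1, the V-rest is in bore 4, and the arm is holding the weldment over them. `hand_in` reported no verdict, so the results below are my own checks.

- **Plug:** After I let go, the wrist picture matched a fully seated collar to within about 1 mm of bore 1.
- **V-rest:** It seated with the force on the tool reversing to about +3 N. After release it matched the plate's row direction (about 5.9°) and the bore 4 centre to within about 1 mm.
- **Weldment position:** It is gripped about 1 mm from its balance point and carried by the fingers alone, about 4.5 N. The wrist and scene pictures agree that the shell is on the bore 1 axis and the tube end is on the row's line to about 1 mm. The shell is roughly 26 mm clear of the plug.
- **Weldment level:** It is not perfectly level. It pitches about 1.3° (open end roughly 5 mm low, confirmed in the scene picture) and rolls about 1.4°. That is within the 4° limit. I left it because small tool-tilt errors built up in the motion rows and rows cannot command tilt.
- **Other things:** In the last pictures the cone, gauge, offcut and the look-alikes in view stand where they were. One green plug is hidden behind the arm in the top view, but nothing went near it while it was in sight.

One disagreement: my first estimate of bore 1 differed by about 5 mm between the top and scene cameras. I used close wrist-camera views for all the placing.

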